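# Set up the tilting card reading stand

## Robot

A 7-joint arm with a two-finger parallel gripper is mounted at the origin on a cart in front of the work surface, level with it; the furniture and walls round the work are solid. World frame = base frame: x ahead of the robot, y to its left, z up, the work surface at z = 0. Lengths are in m, angles in degrees, forces in N, time in s.
With the tool pointing down it reaches from about 0.425 to 1.025 m from the base axis. Payload 9.4 kg.
Tool frame: the origin (TCP) lies midway between the tips of the shut fingers; the grasp point (between the pads) lies 19 mm behind it; z points along the fingers, x is the direction in which the jaws open and shut, and the axes are right-handed (so a half turn about z gives the same grasp; the last joint's range is limited). The gripper opens to 93 mm and grips with 3 to 60 N. Pads are 15 mm wide; open, the fingers measure 128 mm over their backs; the gripper's body (75 mm by 188 mm) begins 65 mm behind the grasp point.
Start: joints at [59.49, 34.337, -0.143, 91.639, 0.103, 54.024, -4.572], TCP at [0.319, -0.651, 0.219] pointing down, gripper open.
Joint ranges: [-147.43, 147.43], [-19.82, 112.94], [-74.19, 73.91], [6.32, 146.72], [-59.91, 239.91], [6.04, 106.73], [-150.56, 150.56]. Speed limits (degrees/s): [127.2, 127.2, 172.46, 172.46, 180, 180, 180].

## Interface

Orientations are given as a 3x3 rotation matrix whose columns are the frame's x, y, z axes.
In Python, from rig import telemetry, viewer, order, nets gives the robot as it stands. The module is installed in compiled form; this text tells all that it offers.
- The arm moves only by the tool arm_command, never from a script. Its argument "rows" is a list of rows, each a list of 7 numbers: the finger opening in m, from 0 to 0.093, then the shift along the tool's x, y, z in m, then the turn, a rotation vector about the tool's x, y, z in degrees. A call has 1 to 12 rows; each row is the pose to reach, as a shift and turn from the pose commanded when the call began, along the tool's axes at that moment; what a row does not reach only later rows make up. A row lasts 1/10 s, in which the tool goes at most 50 mm and 8.59 degrees, less where a joint would pass 70% of its speed; a pose out of reach is approached as far as the arm can. A call with a gripper value outside its range is refused whole. The fingers move at their own pace and stop on an object; the grip force is fixed at half the most. Time passes only in rows, so rows that repeat a pose let the fingers close. It gives the time, the measured TCP pose, the force and the opening at its end, in the units of the state.
- telemetry.get_state(): the state, without advancing time (a new reading comes with each control period).
- viewer.get_image(name): name is "side" or "top" or "wrist"; returns the picture (480x640x3 uint8, blue, green, red); there is no depth.
- viewer.calibration(name): a dict with "camera_matrix" (3x3 intrinsics, pixels), "R" (3x3) and "t" (3): a world point X has camera coordinates R X + t. Camera axes: x right, y down, z forward; pixel columns grow to the right and rows downward; lengths in m; the calibration is good to about 2 mm. A picture is of the moment at which its call begins: read the wrist's pose just before it. calibration takes no time and is no camera call; for the wrist camera it gives the pose at the moment of the call.
- order.job_done(): hands the job in, once; it reports no verdict.
Trained networks look in the newest picture that a camera, given by its name, has taken for a name from the list of things; names that differ only in an ending like _2 or _b are one class to them, and where a whole thing is asked for, a point or a joint stands for the part that bears it (a point fixed in the world has none). Each returns a list of dicts, best first, with "score" (0 to 1); they miss things now and then, are a little off and sometimes report something else, mostly with a low value. They report only what shows in the picture. A call takes as long as a camera call. They do not tell look-alikes from the thing itself.
- nets.recognise(camera, thing): "bbox" ([centre column, centre row, width, height] in pixels, round what is visible of it).
- nets.pinpoint(camera, thing): "point" ([row, column] in pixels: a listed point, or the origin of a listed thing).
The state is a dict: "t": time; "joint_positions": joint angles; "dq": joint speeds; "effort": joint torques, N m; "eef_pos": TCP position; "tcp_rot": TCP orientation; "contact_force": force on the tool from outside, world axes, zero at the start; "torque": the same for the moment, N m; "grip_width": finger opening in m.
Only numpy, scipy, OpenCV 4.12 (cv2) and the standard library are available. Lean on these libraries where they do the work, as an engineer would, in place of code of your own. Each camera call takes 0.05 s, during which the arm holds its last target.

## Task

Carry the reading stand by its fin into the empty grey tray, with its tilting plate at the end of the tray nearest the little round lamp, so that it sits flat inside the rim. Then take hold of the plate, swivel it so that its ledge side faces straight at the lamp, and raise it to 30 degrees above level. Finally lay the test card on the plate, face up, long edges running up the slope, its lower edge down on the ledge, and leave it there; do not shift the timer behind the card or the small white vial.

Things in the scene. Friction and masses are not known exactly. Their poses are not given: they have to be found in the camera images.
- fin (a point): Grip point of the black carrying fin of the loose reading stand (about 0.9 kg; centre of mass is under the fin). Fin: 36 (x) x 14 (y) x 44 mm tall, top 58 mm above the stand's underside; this point is in the fin's middle, 44 mm above the underside. Axes are the stand's: x runs along its grey base from the plate end to the fin end, z up. Base: 150 x 64 x 14 mm, its centre 45 mm to -x of the fin (underside 44 mm below this point); the swivel axis is 90 mm to -x of the fin.
- head (a point): Point on the vertical swivel axis of the stand, 21 mm above the stand's underside, turning with the swivel head: -x is the side where the ledge is (the way the plate faces), y is along the tilt hinge, z up. The tilt hinge axis lies at x = -22 mm, z = +32 mm from here.
- swivel (a joint): Swivel angle (rad) of the head about the stand's vertical axis, counterclockwise from above positive; 0 = the head's x along the base's x (plate faces away from the fin). Range -2 to 2, stiff (0.05 N m), stays where left.
- plate (a joint): Tilt angle (rad) of the white plate above level; 0 = flat, 0.524 = 30 degrees, range 0 to 1.4. Hinged at its ledge end; the other end rises. Stiff (0.10 N m), stays where left, but yields to a firm push.
- seat (a point): Point on the upper surface of the white plate where the card's centre belongs: x up the slope, y across, z out of the surface. The plate is 90 mm long, 40 mm wide, 7 mm thick (narrower than the card); it can be gripped across its 40 mm width. From this point: ledge lip's inner face 35 mm to -x, lip 9 mm high; free end 51 mm to +x; the hinge axis is 27 mm to -x and 13 mm below the surface.
- tray: Fixed grey locating tray, 174 (x) x 88 (y) mm outside, 162 x 76 mm inside; floor 3 mm above the worktop, rim 7 mm high. Origin: centre of its underside; z up; the lamp stands beyond its -x end, so the stand's x must point along the tray's x.
- lamp_mid (a point): Small round work light fixed on the worktop, dark cap on a white band, 78 mm high, foot 48 mm across; the point is on its vertical axis, 57 mm up.
- card_mid (a point): Centre of the loose test card, a white plastic card 52 (x) x 70 (y) x 5 mm lying face up, 10 to 17 g, with a row of dots; z is the normal of its face. Grasp across the 52 mm side.
- timer_mid (a point): Centre of the loose bench timer, 58 x 68 x 18 mm, white with three buttons, lying behind the card on the left: leave alone.
- vial_mid (a point): Centre of a loose white dropper vial, 23 mm across, 57 mm high, standing behind the tray and stand: leave alone.
Not all that is in view belongs to the job. Leave any turquoise or yellow look-alike of the part that bears lamp_mid alone.

How it is judged:
By the outcome, as a careful person would: the job done as asked, in the order asked, and still so for the second after the job is handed in, with the robot touching nothing.
It also fails if it takes over 72 s, if anything falls off the work surface, if the arm or the gripper's body presses on something with over 40 N, if the wrist force passes 120 N, or if a joint passes its speed limit or range.

## Working session

There is one attempt and no reset: what is moved stays moved. The work goes in short steps, Python scripts to look and compute and a tool call to move; the robot and the scene stay as the last step left them, time stands still between calls to the robot, and variables do not carry over. Pictures are saved under pics/ and viewed, and the job is handed in when it is done.

Besides the shell and the picture viewer there is one more tool, called by a JSON object that holds its "name" and its "arguments", one argument or row to a line. arm_command: Moves the arm, as the interface text tells. Its arguments: {"type":"object","properties":{"rows":{"type":"array"}},"required":["rows"]}

```bash
mkdir -p pics; ls; python3 - <<'E'
from rig import telemetry, viewer, order, nets
import cv2
s=telemetry.get_state()
print(s['t'],s['eef_pos'],s['tcp_rot'],s['grip_width'],s['contact_force'])
for c in ['side','top','wrist']:
    im=viewer.get_image(c); cv2.imwrite(f'pics/{c}0.png',im)
    k=viewer.calibration(c); print(c,k)
E
```

```text
pics
0.0 [ 0.31891422 -0.65054239  0.21777149] [[ 4.40275534e-01 -8.97862362e-01 -7.95995262e-04]
 [-8.97861408e-01 -4.40276233e-01  1.31568767e-03]
 [-1.53176424e-03  1.35428334e-04 -9.99998818e-01]] 0.09259997018068136 [ 0.21703638  0.29962917 -0.33399025]
side {'camera_matrix': array([[602.91546175,   0.        , 306.43911603],
       [  0.        , 602.91546175, 239.30673574],
       [  0.        ,   0.        ,   1.        ]]), 'R': array([[ 0.95036168, -0.31076303, -0.01546034],
       [-0.16642405, -0.46571092, -0.86914692],
       [ 0.26289868,  0.8285769 , -0.49431226]]), 't': array([-0.43406353,  0.09611718,  1.51778437])}
top {'camera_matrix': array([[617.08400325,   0.        , 324.58963591],
       [  0.        , 617.08400325, 233.50162062],
       [  0.        ,   0.        ,   1.        ]]), 'R': array([[-0.02799274, -0.9996028 ,  0.00326467],
       [-0.98262557,  0.02691756, -0.1836367 ],
       [ 0.18347589, -0.00834844, -0.98298876]]), 't': array([-0.03102803,  0.45702112,  1.60715947])}
wrist {'camera_matrix': array([[346.72445324,   0.        , 324.50123241],
       [  0.        , 346.72445324, 248.41257043],
       [  0.        ,   0.        ,   1.        ]]), 'R': array([[ 4.40690397e-01, -8.97658986e-01, -5.64523886e-04],
       [-8.55165221e-01, -4.20019842e-01,  3.03769281e-01],
       [-2.72918336e-01, -1.33385444e-01, -9.52745457e-01]]), 't': array([-0.7237668 , -0.03675288,  0.39126802])}
```

View pics/top0.png

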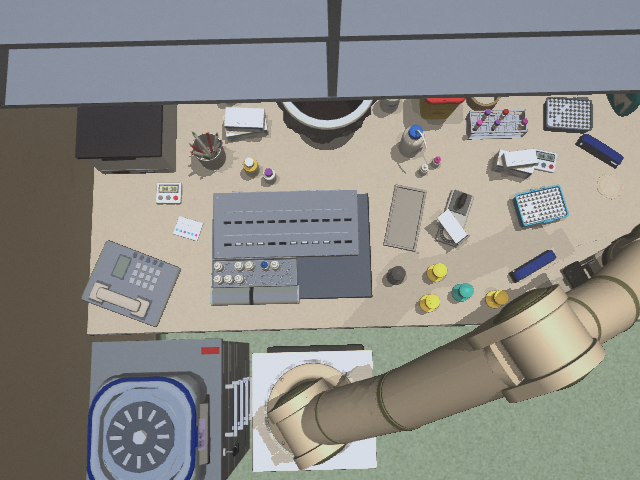

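View pics/side0.png

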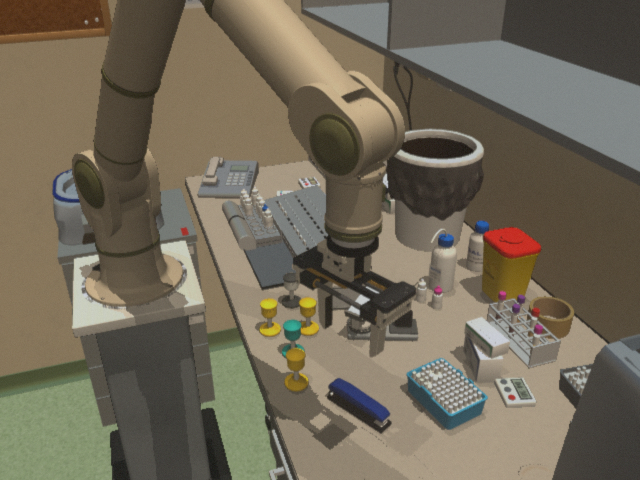

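```bash
cat > h.py <<'E'
from rig import telemetry, viewer, order, nets
import numpy as np, cv2
def cal(c):
    k=viewer.calibration(c); return np.array(k['camera_matrix']),np.array(k['R']),np.array(k['t'])
def proj(c,X):
    K,R,t=cal(c); p=K@(R@np.asarray(X,float)+t); return p[:2]/p[2]
def atz(c,uv,z,k=None):
    K,R,t=k or cal(c); d=R.T@np.linalg.solve(K,[uv[0],uv[1],1.]); o=-R.T@t
    return o+d*(z-o[2])/d[2]
def tri(obs):  # list of (cam or (K,R,t), uv)
    A=[];b=[]
    for c,uv in obs:
        K,R,t=cal(c) if isinstance(c,str) else c
        d=R.T@np.linalg.solve(K,[uv[0],uv[1],1.]); d/=np.linalg.norm(d); o=-R.T@t
        P=np.eye(3)-np.outer(d,d); A.append(P); b.append(P@o)
    A=np.vstack(A); b=np.concatenate(b); X,*_=np.linalg.lstsq(A,b,rcond=None)
    return X,np.linalg.norm(A@X-b)
E
python3 - <<'E'
from h import *
np.set_printoptions(precision=4,suppress=True)
im=cv2.imread('pics/top0.png')
a=cv2.resize(im[150:320,370:520],None,fx=4,fy=4,interpolation=cv2.INTER_CUBIC)[:600]
cv2.imwrite('pics/crop1.png',a)
b=cv2.resize(im[170:250,140:220],None,fx=6,fy=6,interpolation=cv2.INTER_CUBIC)
cv2.imwrite('pics/crop2.png',b)
s=telemetry.get_state()['t']
for c in ['top','side']:
  for n in ['fin','head','seat','tray','lamp_mid','card_mid','timer_mid','vial_mid']:
    r=nets.pinpoint(c,n)
    print(c,n,[(round(q['score'],2),np.round(q['point'],1)[::-1]) for q in r[:4]])
print(telemetry.get_state()['t'])
E
```

```text
top fin [(0.68, array([461. , 196.5]))]
top head [(0.88, array([454. , 232.4]))]
top seat [(0.65, array([453.5, 228.1]))]
top tray [(0.77, array([406.4, 218.6])), (0.52, array([396.9, 274.3]))]
top lamp_mid [(0.85, array([462.6, 287.4])), (0.73, array([429.2, 298.7])), (0.72, array([499.9, 298.5])), (0.67, array([439.4, 272.5]))]
top card_mid [(0.6, array([188.6, 225. ]))]
top timer_mid [(0.6, array([169.1, 191.4]))]
top vial_mid []
side fin [(0.63, array([401.9, 317.8]))]
side head [(0.88, array([360.6, 323.3]))]
side seat [(0.64, array([363.9, 304.5])), (0.18, array([281.7, 197.3]))]
side tray [(0.69, array([360. , 296.1]))]
side lamp_mid [(0.82, array([295.1, 279.8])), (0.73, array([291.9, 331.7])), (0.69, array([270. , 308.5])), (0.67, array([305.5, 304.3]))]
side card_mid [(0.43, array([284.3, 195.3]))]
side timer_mid [(0.69, array([310.9, 183.9]))]
side vial_mid [(0.59, array([419.6, 287.6]))]
0.95
```

View pics/crop1.png

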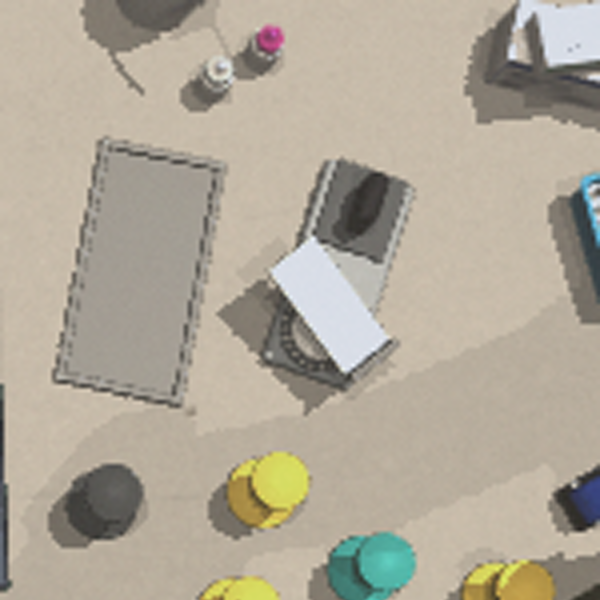

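View pics/crop2.png

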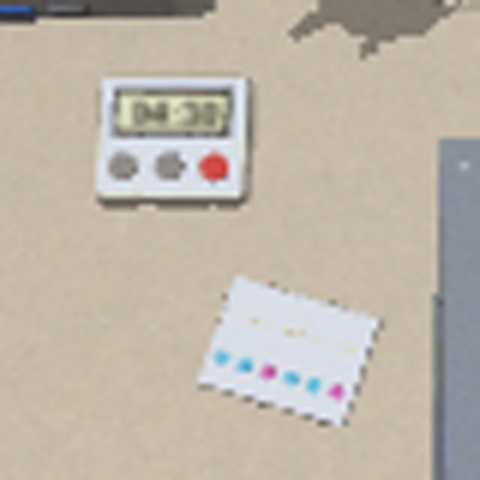

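```bash
python3 - <<'E'
from h import *
np.set_printoptions(precision=4,suppress=True)
T=[atz('top',(370+u/4-.4,150+v/4-.4),.007) for u,v in [(103,138),(226,163),(183,405),(55,380)]]
T=np.array(T)
print(T); print('sides',[np.linalg.norm(T[i]-T[(i+1)%4]) for i in range(4)],T.mean(0))
ax=T[0]+T[1]-T[2]-T[3]; print('yaw',np.degrees(np.arctan2(ax[1],ax[0])))
print('lamp',tri([('top',(396.9,274.3)),('side',(291.5,279.8))]))
print('fin',tri([('top',(461,196.5)),('side',(401.9,317.8))]))
print('head',tri([('top',(454,232.4)),('side',(360.6,323.3))]))
print('seat',tri([('top',(453.5,228.1)),('side',(363.9,304.5))]))
print('card',atz('top',(188.6,225),.005),atz('side',(284.3,195.3),.005))
print('timer',atz('top',(169.1,191.4),.009),atz('side',(310.9,183.9),.009))
S=[atz('top',(370+u/4-.4,150+v/4-.4),.014) for u,v in [(330,158),(414,187),(350,388),(262,360)]]
S=np.array(S);print(S,'sides',[np.linalg.norm(S[i]-S[(i+1)%4]) for i in range(4)],S.mean(0))
ax=S[0]+S[1]-S[2]-S[3]; print('yaw',np.degrees(np.arctan2(ax[1],ax[0])))
C=[atz('top',(140+u/6-.4,170+v/6-.4),.005) for u,v in [(237,277),(383,320),(345,425),(198,383)]]
C=np.array(C);print(C,'sides',[np.linalg.norm(C[i]-C[(i+1)%4]) for i in range(4)],C.mean(0))
ax=C[0]+C[1]-C[2]-C[3]; print('yaw',np.degrees(np.arctan2(ax[1],ax[0])))
P=[atz('top',(370+u/4-.4,150+v/4-.4),.066) for u,v in [(315,238),(392,343),(347,373),(270,270)]]
P=np.array(P);print(P,'sides',[np.linalg.norm(P[i]-P[(i+1)%4]) for i in range(4)],P.mean(0))
E
```

```text
[[ 0.5966 -0.2441  0.007 ]
 [ 0.5764 -0.3284  0.007 ]
 [ 0.4079 -0.2893  0.007 ]
 [ 0.4275 -0.2031  0.007 ]]
sides [np.float64(0.08665472223210526), np.float64(0.17300423969376943), np.float64(0.08840303288899856), np.float64(0.17399998865954036)] [ 0.5021 -0.2662  0.007 ]
yaw -13.349876241019555
lamp (array([ 0.3426, -0.23  ,  0.0602]), np.float64(0.005050355462457352))
fin (array([ 0.5437, -0.4151,  0.036 ]), np.float64(0.007883621353022802))
head (array([ 0.4518, -0.3932,  0.0269]), np.float64(0.0007574478051218264))
seat (array([ 0.4587, -0.3844,  0.068 ]), np.float64(0.0033587297963093466))
card [0.4969 0.3278 0.005 ] [0.4883 0.322  0.005 ]
timer [0.5922 0.3819 0.009 ] [0.5924 0.3673 0.009 ]
[[ 0.5762 -0.3991  0.014 ]
 [ 0.5541 -0.4555  0.014 ]
 [ 0.4153 -0.402   0.014 ]
 [ 0.4362 -0.3435  0.014 ]] sides [np.float64(0.06065418825107889), np.float64(0.14872390399552862), np.float64(0.062099615319839395), np.float64(0.15061077965145117)] [ 0.4955 -0.4     0.014 ]
yaw -21.363674149414756
[[0.5235 0.3542 0.005 ]
 [0.5015 0.2872 0.005 ]
 [0.4533 0.3041 0.005 ]
 [0.4745 0.3712 0.005 ]] sides [np.float64(0.07044542688401609), np.float64(0.051124683085256376), np.float64(0.07035958060250067), np.float64(0.05179502853876017)] [0.4882 0.3292 0.005 ]
yaw -19.20258548480112
[[ 0.5085 -0.3738  0.066 ]
 [ 0.4363 -0.42    0.066 ]
 [ 0.4171 -0.389   0.066 ]
 [ 0.4876 -0.3426  0.066 ]] sides [np.float64(0.08565381799871478), np.float64(0.036463659008222786), np.float64(0.08436940131390572), np.float64(0.03755423198441884)] [ 0.4624 -0.3814  0.066 ]
```

```bash
cat >> h.py <<'E'
from scipy.spatial.transform import Rotation as Ro
def down(az):  # tool x at azimuth az deg, z down
    a=np.radians(az); x=np.array([np.cos(a),np.sin(a),0]); z=np.array([0,0,-1.]); return np.column_stack([x,np.cross(z,x),z])
def go(p,R=None,p0=None,R0=None):
    s=telemetry.get_state(); p0=s['eef_pos'] if p0 is None else p0; R0=np.array(s['tcp_rot']) if R0 is None else R0
    R=R0 if R is None else R
    sh=R0.T@(np.asarray(p)-p0); rv=Ro.from_matrix(R0.T@R).as_rotvec(degrees=True)
    print('shift',np.round(sh,4),'turn',np.round(rv,2),'rows>=',np.linalg.norm(sh)/.05,np.linalg.norm(rv)/8.59)
    return sh,rv
E
python3 - <<'E'
from h import *
go([0.5374,-0.4164,0.2],down(-111.4))
E
```

```text
shift [-0.1145 -0.2993  0.0186] turn [ 0.   -0.   47.52] rows>= 6.4194731458392384 5.531751012731196
```

{"name": "arm_command", "arguments": {
  "rows": [
    [0.093, -0.0145, -0.0375, 0.002, 0, 0, 6],
    [0.093, -0.0315, -0.082, 0.005, 0, 0, 14],
    [0.093, -0.05, -0.13, 0.008, 0, 0, 22],
    [0.093, -0.068, -0.178, 0.011, 0, 0, 30],
    [0.093, -0.086, -0.224, 0.014, 0, 0, 38],
    [0.093, -0.102, -0.267, 0.017, 0, 0, 44],
    [0.093, -0.1145, -0.299, 0.0186, 0, 0, 47.5],
    [0.093, -0.1145, -0.299, 0.0186, 0, 0, 47.5],
    [0.093, -0.1145, -0.299, 0.0186, 0, 0, 47.5]
  ]
}}

```text
t: 1.85
eef_pos: [0.5379, -0.4157, 0.1999]
tcp_rot: [[-0.362, -0.932, -0.0], [-0.932, 0.362, -0.0], [0.0, 0.0, -1.0]]
contact_force: [-0.0, -0.7, -0.2]
grip_width: 0.093
```

```bash
cat > look.py <<'E'
from h import *
import sys
np.set_printoptions(precision=4,suppress=True)
n=sys.argv[1]
for c in sys.argv[2].split(','):
    k=cal(c); im=viewer.get_image(c); cv2.imwrite(f'pics/{c}{n}.png',im); np.savez(f'pics/{c}{n}.npz',K=k[0],R=k[1],t=k[2])
for q in sys.argv[3:]:
    c,nm=q.split(':'); r=nets.pinpoint(c,nm); print(c,nm,[(round(float(q['score']),2),np.round(q['point'],1)[::-1]) for q in r[:3]])
s=telemetry.get_state(); print(s['t'],s['eef_pos'],'az',np.degrees(np.arctan2(s['tcp_rot'][1][0],s['tcp_rot'][0][0])),s['grip_width'],s['contact_force'])
E
python3 look.py 1 wrist,top wrist:fin wrist:head wrist:tray top:lamp_mid
```

```text
wrist fin [(0.95, array([326.6, 229.2]))]
wrist head [(0.97, array([321.3, 303.8])), (0.21, array([231.8, 443.8]))]
wrist tray [(0.75, array([215.5, 297.4]))]
top lamp_mid [(0.87, array([501.8, 298.3])), (0.73, array([463. , 287.1])), (0.64, array([430.9, 301. ]))]
2.15 [ 0.5361 -0.4179  0.2002] az -111.50101071458488 0.09296903537634321 [-0.2292 -0.6643 -0.0531]
```

View pics/wrist1.png

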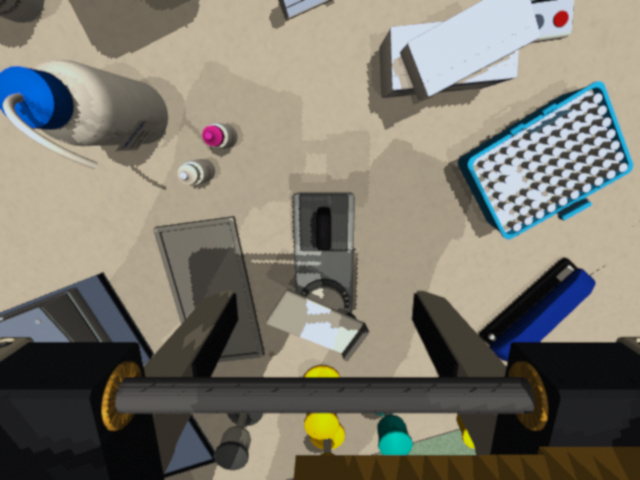

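```bash
python3 - <<'E'
from h import *
np.set_printoptions(precision=4,suppress=True)
z=np.load('pics/wrist1.npz'); k=(z['K'],z['R'],z['t'])
print('cam',-k[1].T@k[2])
print('fin net',atz('w',(326.6,229.2),.044,k))
im=cv2.imread('pics/wrist1.png'); cv2.imwrite('pics/c3.png',cv2.resize(im[170:370,240:400],None,fx=4,fy=4,interpolation=cv2.INTER_CUBIC)[:600])
print('base corners',atz('w',(293.5,193.5),.014,k),atz('w',(354,192.5),.014,k))
print('head',atz('w',(321.3,303.8),.021,k),'tray',atz('w',(215.5,297.4),.003,k))
for X in [(0.5374,-.4164,.058),(0.5374,-.4164,.044)]:
    p=k[0]@(k[1]@np.array(X)+k[2]); print(p[:2]/p[2])
E
```

```text
cam [ 0.6161 -0.4459  0.3655]
fin net [ 0.5378 -0.4181  0.044 ]
base corners [ 0.5775 -0.3977  0.014 ] [ 0.5562 -0.4551  0.014 ]
head [ 0.4555 -0.3803  0.021 ] tray [ 0.4987 -0.2666  0.003 ]
[325.1444 234.1125]
[325.1015 230.251 ]
```

View pics/c3.png

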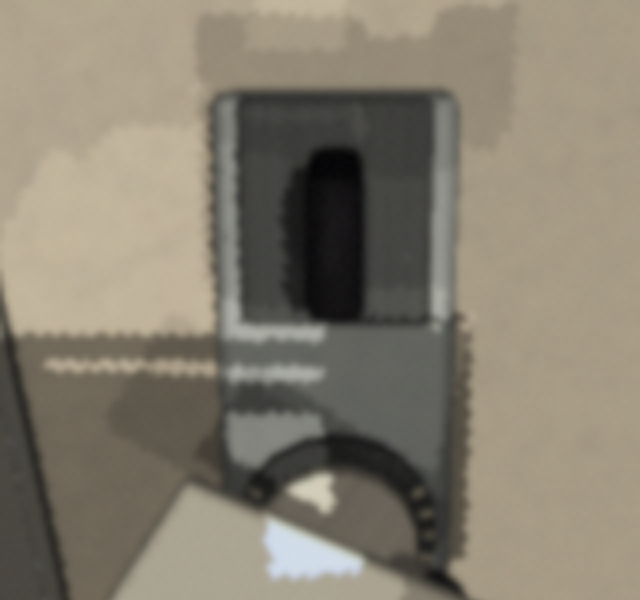

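```bash
python3 - <<'E'
from h import *
go([0.538,-0.4165,0.025],down(-111.1))
E
```

```text
shift [-0.0021 -0.0012  0.1752] turn [-0.01 -0.02 -0.4 ] rows>= 3.504427149651553 0.046764412970835154
```

{"name": "arm_command", "arguments": {
  "rows": [
    [0.093, 0, 0, 0.04, 0, 0, 0],
    [0.093, 0, 0, 0.085, 0, 0, 0],
    [0.093, 0, 0, 0.13, 0, 0, 0],
    [0.093, 0, 0, 0.16, 0, 0, 0],
    [0.093, 0, 0, 0.175, 0, 0, 0],
    [0.093, 0, 0, 0.175, 0, 0, 0],
    [0.0, 0, 0, 0.175, 0, 0, 0],
    [0.0, 0, 0, 0.175, 0, 0, 0],
    [0.0, 0, 0, 0.175, 0, 0, 0],
    [0.0, 0, 0, 0.175, 0, 0, 0],
    [0.0, 0, 0, 0.175, 0, 0, 0],
    [0.0, 0, 0, 0.175, 0, 0, 0]
  ]
}}

```text
t: 3.35
eef_pos: [0.5374, -0.4166, 0.0254]
tcp_rot: [[-0.365, -0.931, 0.0], [-0.931, 0.365, -0.0], [0.0, -0.0, -1.0]]
contact_force: [-0.2, 0.8, -1.2]
grip_width: 0.0491
```

```bash
python3 look.py 2 wrist,side
```

```text
3.45 [ 0.5373 -0.4165  0.0251] az -111.37653513689477 0.04121591675337111 [-1.181   0.2317 -0.7129]
```

View pics/wrist2.png

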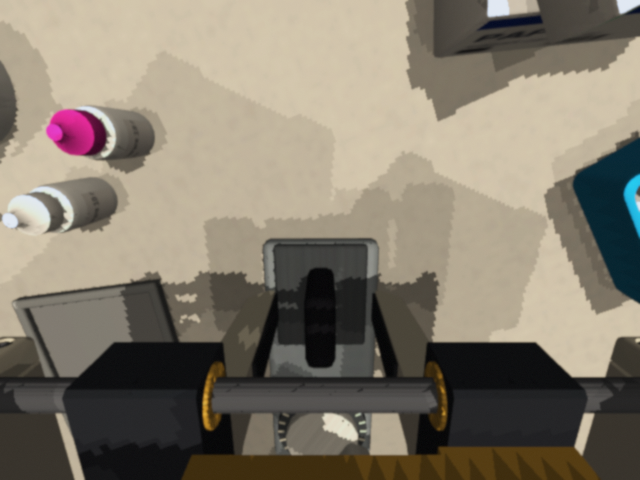

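{"name": "arm_command", "arguments": {
  "rows": [
    [0.0, 0, 0, 0, 0, 0, 0],
    [0.0, 0, 0, 0, 0, 0, 0],
    [0.0, 0, 0, 0, 0, 0, 0],
    [0.0, 0, 0, 0, 0, 0, 0],
    [0.0, 0, 0, 0, 0, 0, 0],
    [0.0, 0, 0, 0, 0, 0, 0],
    [0.0, 0, 0, -0.01, 0, 0, 0],
    [0.0, 0, 0, -0.025, 0, 0, 0],
    [0.0, 0, 0, -0.04, 0, 0, 0],
    [0.0, 0, 0, -0.05, 0, 0, 0],
    [0.0, 0, 0, -0.05, 0, 0, 0]
  ]
}}

```text
t: 4.55
eef_pos: [0.538, -0.4175, 0.0774]
tcp_rot: [[-0.365, -0.931, 0.003], [-0.931, 0.365, -0.002], [0.001, -0.003, -1.0]]
contact_force: [0.8, -0.9, -9.3]
grip_width: 0.0136
```

```bash
python3 look.py 3 wrist,side,top; python3 - <<'E'
import cv2,numpy as np
a=cv2.imread('pics/wrist3.png');b=cv2.imread('pics/side3.png');c=cv2.imread('pics/top3.png')
cv2.imwrite('pics/m3.png',np.hstack([cv2.resize(a[200:480,150:500],(400,320)),cv2.resize(b[220:400,260:480],(400,320))]))
E
```

```text
4.7 [ 0.537  -0.4163  0.0749] az -111.37970090090892 0.013737125974955288 [  0.4054  -0.6555 -10.653 ]
```

View pics/m3.png

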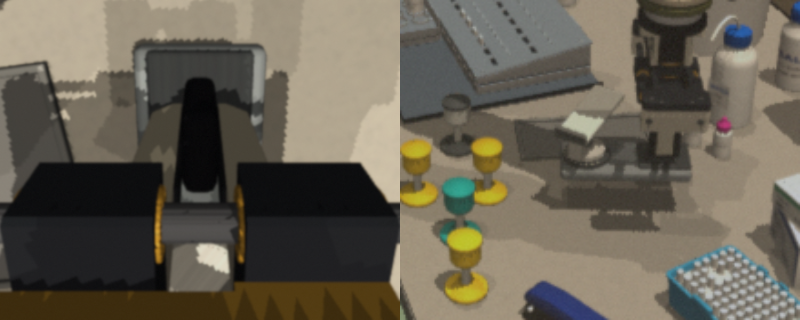

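```bash
python3 - <<'E'
from h import *
go([0.5455,-0.2766,0.075],down(-103.35),p0=np.array([0.5374,-0.4165,0.075]),R0=down(-111.4))
z=np.load('pics/wrist1.npz'); k=(z['K'],z['R'],z['t'])
print(proj('top',(0.5374,-.4165,.05)), 'vial top',atz('w',(190,175),.057,k))
E
```

```text
shift [-0.1332  0.0435  0.    ] turn [ 0.    0.   -8.05] rows>= 2.8026858546758313 0.9371362048894072
[462.28376568 199.51365144] vial top [ 0.62980404 -0.32547003  0.057     ]
```

{"name": "arm_command", "arguments": {
  "rows": [
    [0.0, -0.008, 0.0025, 0, 0, 0, -0.5],
    [0.0, -0.025, 0.008, 0, 0, 0, -1.5],
    [0.0, -0.045, 0.0147, 0, 0, 0, -2.7],
    [0.0, -0.067, 0.0219, 0, 0, 0, -4],
    [0.0, -0.09, 0.0294, 0, 0, 0, -5.4],
    [0.0, -0.11, 0.036, 0, 0, 0, -6.6],
    [0.0, -0.125, 0.041, 0, 0, 0, -7.5],
    [0.0, -0.1332, 0.0435, 0, 0, 0, -8.05],
    [0.0, -0.1332, 0.0435, 0, 0, 0, -8.05],
    [0.0, -0.1332, 0.0435, 0, 0, 0, -8.05]
  ]
}}

```text
t: 5.7
eef_pos: [0.5453, -0.2776, 0.0752]
tcp_rot: [[-0.231, -0.973, 0.0], [-0.973, 0.231, -0.001], [0.001, -0.001, -1.0]]
contact_force: [0.3, -1.2, -10.0]
grip_width: 0.014
```

```bash
python3 look.py 4 wrist,side,top; python3 - <<'E'
import cv2,numpy as np
a=cv2.imread('pics/wrist4.png');b=cv2.imread('pics/side4.png');c=cv2.imread('pics/top4.png')
cv2.imwrite('pics/m4.png',np.hstack([cv2.resize(b[220:360,250:430],(400,311)),cv2.resize(c[160:300,350:530],(400,311))]))
E
```

```text
5.85 [ 0.545  -0.2781  0.075 ] az -103.43453895988081 0.013545175021783264 [ 0.0843 -0.9362 -9.0513]
```

View pics/m4.png

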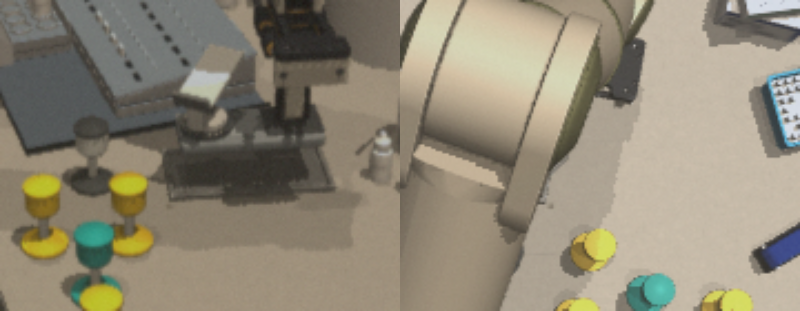

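View pics/wrist4.png

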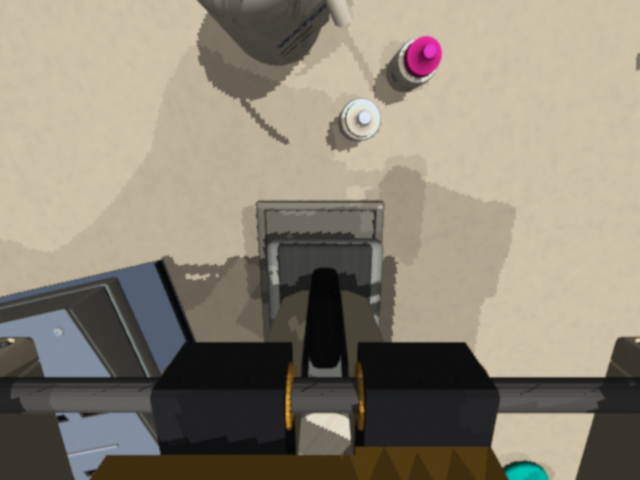

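```bash
python3 - <<'E'
from h import *
np.set_printoptions(precision=4,suppress=True)
im=cv2.imread('pics/wrist4.png'); cv2.imwrite('pics/c4.png',cv2.resize(im[185:345,240:400],None,fx=3.75,fy=3.75,interpolation=cv2.INTER_CUBIC))
E
```

```text
(no output)
```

View pics/c4.png

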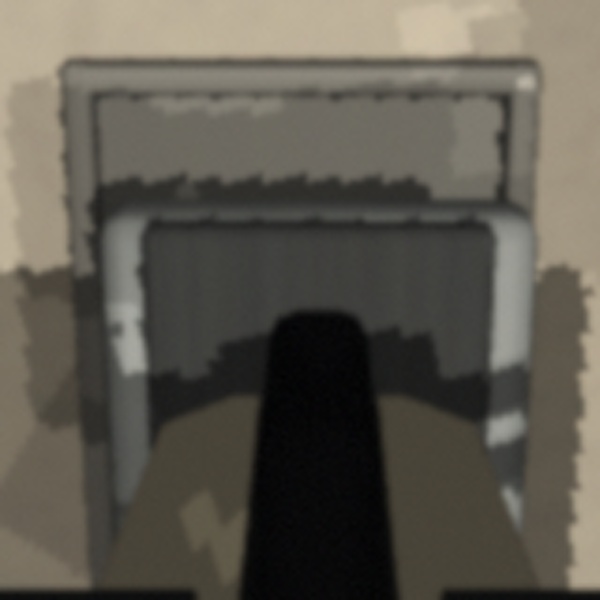

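```bash
python3 - <<'E'
from h import *
np.set_printoptions(precision=4,suppress=True)
z=np.load('pics/wrist4.npz'); k=(z['K'],z['R'],z['t'])
f=lambda u,v,h:atz('w',(240+u/3.75-.4,185+v/3.75-.4),h,k)
c=np.array([0.5453,-0.2778]); a=np.radians(-13.4); ex=np.array([np.cos(a),np.sin(a)]); ey=np.array([-np.sin(a),np.cos(a)])
for n,u,v,h in [('trayL',64,62,.007),('trayR',538,62,.007),('baseL',103,230,.064),('baseR',535,230,.064),('baseEnd',320,204,.064),('trayEnd',300,61,.007),('trayL2',92,540,.007)]:
    X=f(u,v,h); d=X[:2]-c; print(n,X,'rel tcp x %.4f y %.4f'%(d@ex,d@ey))
E
```

```text
trayL [ 0.5979 -0.2429  0.007 ] rel tcp x 0.0431 y 0.0461
trayR [ 0.5781 -0.3263  0.007 ] rel tcp x 0.0432 y -0.0396
baseL [ 0.5807 -0.2545  0.064 ] rel tcp x 0.0290 y 0.0309
baseR [ 0.5664 -0.3143  0.064 ] rel tcp x 0.0290 y -0.0306
baseEnd [ 0.5773 -0.2854  0.064 ] rel tcp x 0.0329 y 0.0000
trayEnd [ 0.5883 -0.2845  0.007 ] rel tcp x 0.0433 y 0.0035
trayL2 [ 0.5028 -0.2203  0.007 ] rel tcp x -0.0547 y 0.0461
```

{"name": "arm_command", "arguments": {
  "rows": [
    [0.0, -0.003, 0.0015, 0.005, 0, 0, 0],
    [0.0, -0.003, 0.0015, 0.015, 0, 0, 0],
    [0.0, -0.003, 0.0015, 0.025, 0, 0, 0],
    [0.0, -0.003, 0.0015, 0.034, 0, 0, 0],
    [0.0, -0.003, 0.0015, 0.039, 0, 0, 0],
    [0.0, -0.003, 0.0015, 0.042, 0, 0, 0],
    [0.0, -0.003, 0.0015, 0.044, 0, 0, 0],
    [0.0, -0.003, 0.0015, 0.0455, 0, 0, 0],
    [0.0, -0.003, 0.0015, 0.0465, 0, 0, 0],
    [0.0, -0.003, 0.0015, 0.0465, 0, 0, 0]
  ]
}}

```text
t: 6.85
eef_pos: [0.5445, -0.2734, 0.0286]
tcp_rot: [[-0.231, -0.973, 0.0], [-0.973, 0.231, -0.0], [0.0, -0.0, -1.0]]
contact_force: [-0.7, 0.8, -9.9]
grip_width: 0.0137
```

```bash
python3 look.py 5 wrist,side; python3 - <<'E'
import cv2,numpy as np
a=cv2.imread('pics/wrist5.png');b=cv2.imread('pics/side5.png')
cv2.imwrite('pics/m5.png',np.hstack([cv2.resize(b[220:360,250:430],(400,311)),cv2.resize(a[185:345,220:426],(400,311))]))
E
```

```text
6.95 [ 0.5446 -0.2735  0.0287] az -103.33170376152825 0.01370026407317279 [ 0.2166  0.0992 -8.1692]
```

View pics/m5.png

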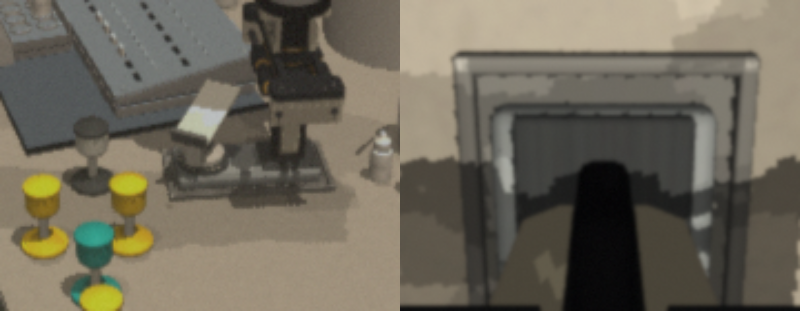

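{"name": "arm_command", "arguments": {
  "rows": [
    [0.0, 0.0005, 0, 0.0005, 0, 0, 0],
    [0.0, 0.001, 0, 0.001, 0, 0, 0],
    [0.0, 0.001, 0, 0.0015, 0, 0, 0],
    [0.0, 0.001, 0, 0.0015, 0, 0, 0]
  ]
}}

```text
t: 7.35
eef_pos: [0.5446, -0.2742, 0.0279]
tcp_rot: [[-0.231, -0.973, 0.001], [-0.973, 0.231, 0.0], [-0.0, -0.001, -1.0]]
contact_force: [-1.8, 3.1, 4.8]
grip_width: 0.0139
```

{"name": "arm_command", "arguments": {
  "rows": [
    [0.06, 0, 0, 0, 0, 0, 0],
    [0.06, 0, 0, 0, 0, 0, 0],
    [0.06, 0, 0, 0, 0, 0, 0],
    [0.06, 0, 0, 0, 0, 0, 0],
    [0.093, 0, 0, -0.01, 0, 0, 0],
    [0.093, 0, 0, -0.04, 0, 0, 0],
    [0.093, 0, 0, -0.085, 0, 0, 0],
    [0.093, 0, 0, -0.13, 0, 0, 0],
    [0.093, 0, 0, -0.165, 0, 0, 0],
    [0.093, 0, 0, -0.18, 0, 0, 0],
    [0.093, 0, 0, -0.18, 0, 0, 0]
  ]
}}

```text
t: 8.45
eef_pos: [0.5453, -0.275, 0.2102]
tcp_rot: [[-0.231, -0.973, 0.005], [-0.973, 0.231, -0.002], [0.001, -0.005, -1.0]]
contact_force: [0.5, 0.1, -0.9]
grip_width: 0.0924
```

```bash
python3 look.py 6 wrist,side wrist:fin wrist:head wrist:seat wrist:tray side:lamp_mid; python3 - <<'E'
import cv2,numpy as np
b=cv2.imread('pics/side6.png')
cv2.imwrite('pics/m6.png',cv2.resize(b[220:360,250:430],None,fx=4,fy=4,interpolation=cv2.INTER_CUBIC))
E
```

```text
wrist fin [(0.63, array([323.6, 228.3]))]
wrist head [(0.65, array([324.8, 301.9]))]
wrist seat [(0.73, array([324.1, 326.4]))]
wrist tray []
side lamp_mid [(0.96, array([269.4, 307.3])), (0.79, array([295.5, 281.5])), (0.68, array([292.6, 358.8]))]
8.8 [ 0.5438 -0.2742  0.2058] az -103.33473675833149 0.09288683800321289 [-0.0196  0.0439  0.9925]
```

View pics/wrist6.png

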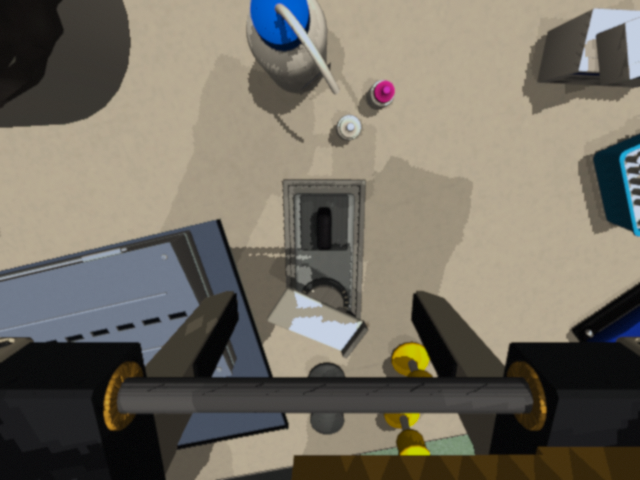

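View pics/m6.png

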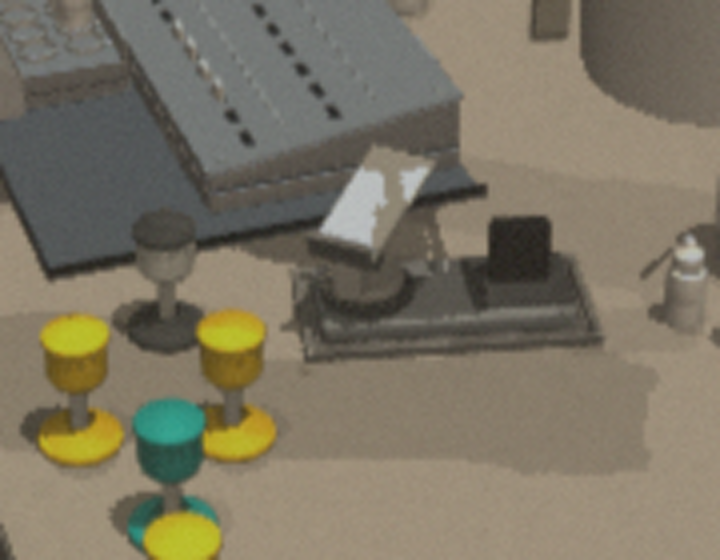

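```bash
python3 - <<'E'
import cv2
a=cv2.imread('pics/wrist6.png'); cv2.imwrite('pics/c6.png',cv2.resize(a[270:370,255:385],None,fx=6,fy=6,interpolation=cv2.INTER_CUBIC))
a=cv2.imread('pics/side6.png'); cv2.imwrite('pics/d6.png',cv2.resize(a[245:315,315:385],None,fx=8,fy=8,interpolation=cv2.INTER_CUBIC))
E
```

```text
(no output)
```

View pics/c6.png

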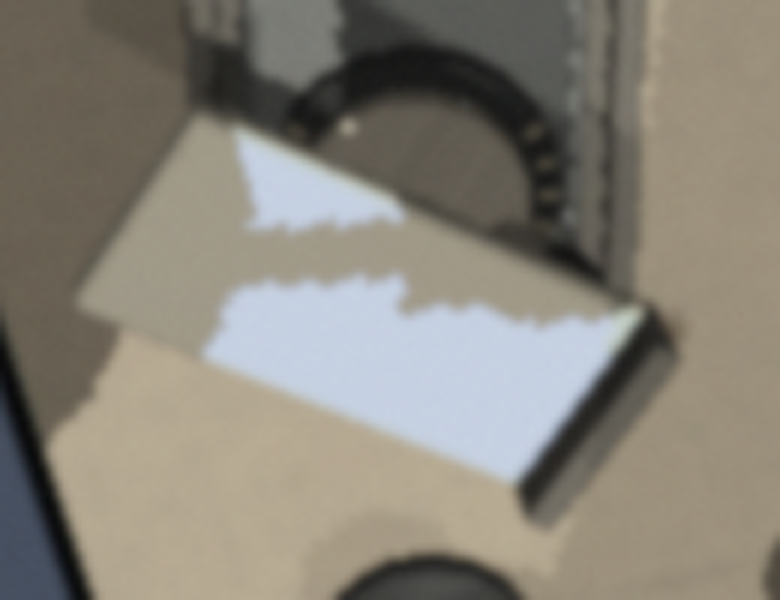

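View pics/d6.png

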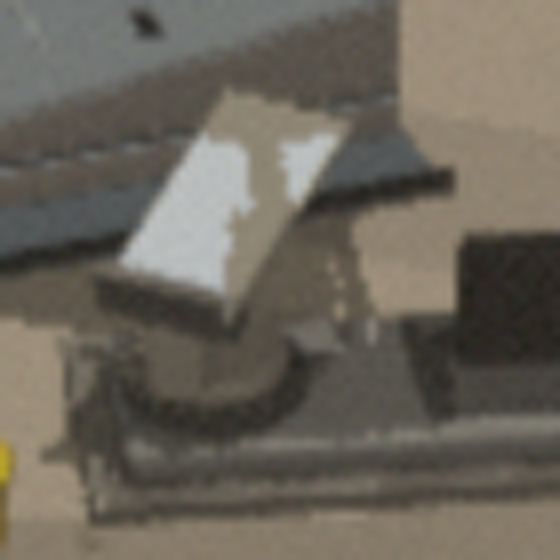

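```bash
python3 - <<'E'
from h import *
np.set_printoptions(precision=4,suppress=True)
z=np.load('pics/wrist6.npz'); k=(z['K'],z['R'],z['t'])
P={}
for n,w,s in [('A',(198,108),(355,125)),('B',(80,305),(230,92)),('C',(640,310),(230,313)),('D',(517,482),(120,267))]:
    P[n],r=tri([(k,(255+w[0]/6-.4,270+w[1]/6-.4)),('side',(315+s[0]/8-.4,245+s[1]/8-.4))]); print(n,P[n],r)
d=(P['A']+P['B']-P['C']-P['D'])/2; print(np.linalg.norm(d),'az',np.degrees(np.arctan2(d[1],d[0])),'tilt',np.degrees(np.arcsin(d[2]/np.linalg.norm(d))))
w=(P['B']-P['A']);print(np.linalg.norm(w),np.degrees(np.arctan2(w[1],w[0])))
w=(P['D']-P['C']);print(np.linalg.norm(w),np.degrees(np.arctan2(w[1],w[0])))
print(np.mean(list(P.values()),0))
# fin from wrist: known height 47+..; base corners
print('fin top',atz('w',(323,228),.061,k))
print('lamp', tri([(k,(326.5,383)),('side',(250+165/4,220+230/4))]))
E
```

```text
A [ 0.5098 -0.233   0.0825] 0.003252815296929261
B [ 0.4816 -0.2061  0.084 ] 0.0022771699690724467
C [ 0.4494 -0.2909  0.0656] 0.001572820344893916
D [ 0.4256 -0.2645  0.0705] 0.0023437485648288314
0.08371585160902259 az 44.99682788604948 tilt 10.499757517499777
0.03900071950088224 136.36167834252737
0.035896692324975284 132.1582382896802
[ 0.4666 -0.2486  0.0756]
fin top [ 0.55   -0.2749  0.061 ]
lamp (array([ 0.3578, -0.2272,  0.0509]), np.float64(0.02061851554637549))
```

```bash
python3 - <<'E'
from h import *
np.set_printoptions(precision=4,suppress=True)
a=cv2.imread('pics/wrist6.png'); b=cv2.imread('pics/top0.png'); c=cv2.imread('pics/side6.png')
cv2.imwrite('pics/c7.png',np.hstack([cv2.resize(x,(266,400),interpolation=cv2.INTER_CUBIC) for x in (a[350:450,293:360],b[255:291,385:409],c[268:310,277:305])]))
E
```

```text
(no output)
```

View pics/c7.png

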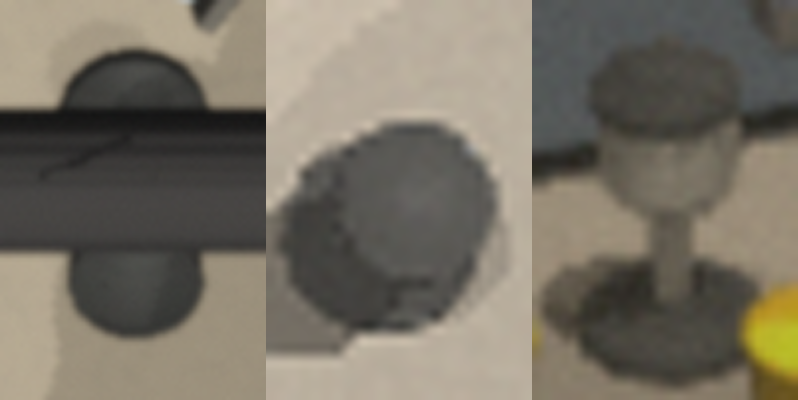

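```bash
python3 - <<'E'
from h import *
np.set_printoptions(precision=4,suppress=True)
z=np.load('pics/wrist6.npz'); k=(z['K'],z['R'],z['t'])
print('top cap',atz('top',(398.05,272.75),.078),'foot',atz('top',(395.2,275.3),.002))
print('side cap',atz('side',(290.55,276),.078),'foot',atz('side',(291.25,301),.003))
e=atz('w',(326.3,361.6),.0,k); print('wrist foot edge',e, 'cap bottom edge', atz('w',(326.6,434),.078,k))
E
```

```text
top cap [ 0.341  -0.2303  0.078 ] foot [ 0.3433 -0.2318  0.002 ]
side cap [ 0.3415 -0.2402  0.078 ] foot [ 0.3433 -0.2325  0.003 ]
wrist foot edge [ 0.365 -0.235  0.   ] cap bottom edge [ 0.3301 -0.2266  0.078 ]
```

```bash
python3 - <<'E'
from h import *
go([0.479,-0.2350,0.13],down(-45.5),p0=np.array([0.5447,-0.2740,0.208]),R0=down(-103.35))
E
```

```text
shift [-0.0228  0.0729  0.078 ] turn [  0.     0.   -57.85] rows>= 2.1837115194090995 6.734575087310825
```

{"name": "arm_command", "arguments": {
  "rows": [
    [0.06, -0.002, 0.007, 0.005, 0, 0, -7],
    [0.06, -0.006, 0.017, 0.012, 0, 0, -15],
    [0.06, -0.01, 0.028, 0.022, 0, 0, -23],
    [0.06, -0.013, 0.04, 0.035, 0, 0, -31],
    [0.06, -0.016, 0.05, 0.048, 0, 0, -39],
    [0.06, -0.019, 0.06, 0.06, 0, 0, -47],
    [0.06, -0.021, 0.068, 0.07, 0, 0, -54],
    [0.06, -0.0228, 0.0729, 0.078, 0, 0, -57.85],
    [0.06, -0.0228, 0.0729, 0.078, 0, 0, -57.85],
    [0.06, -0.0228, 0.0729, 0.078, 0, 0, -57.85]
  ]
}}

```text
t: 9.8
eef_pos: [0.4786, -0.2356, 0.1287]
tcp_rot: [[0.699, -0.715, -0.001], [-0.715, -0.699, 0.0], [-0.001, 0.0, -1.0]]
contact_force: [0.6, 0.1, 0.8]
grip_width: 0.0596
```

```bash
python3 look.py 7 wrist
```

```text
9.85 [ 0.479  -0.2357  0.129 ] az -45.611254875456005 0.059935638838366195 [ 0.2773  0.0649 -0.0939]
```

View pics/wrist7.png

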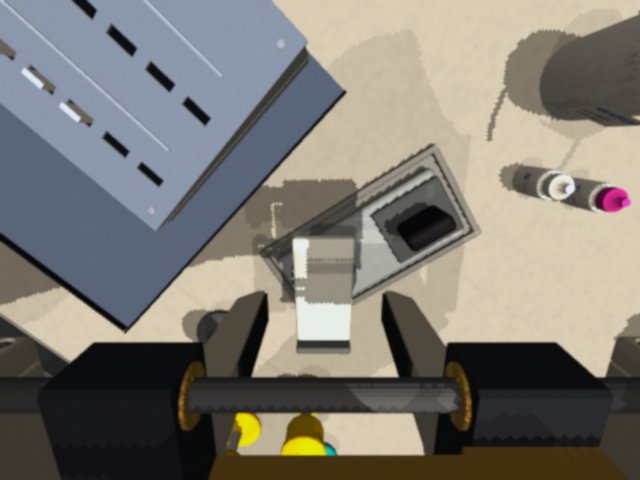

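{"name": "arm_command", "arguments": {
  "rows": [
    [0.06, 0, 0, 0.02, 0, 0, 0],
    [0.06, 0, 0, 0.045, 0, 0, 0],
    [0.06, 0, 0, 0.062, 0, 0, 0],
    [0.06, 0, 0, 0.069, 0, 0, 0],
    [0.06, 0, 0, 0.069, 0, 0, 0],
    [0.0, 0, 0, 0.069, 0, 0, 0],
    [0.0, 0, 0, 0.069, 0, 0, 0],
    [0.0, 0, 0, 0.069, 0, 0, 0],
    [0.0, 0, 0, 0.069, 0, 0, 0],
    [0.0, 0, 0, 0.069, 0, 0, 0]
  ]
}}

```text
t: 10.85
eef_pos: [0.4788, -0.2353, 0.0605]
tcp_rot: [[0.701, -0.713, 0.001], [-0.713, -0.701, -0.0], [0.0, -0.0, -1.0]]
contact_force: [-1.2, 1.8, 2.0]
grip_width: 0.0395
```

```bash
python3 look.py 8 wrist,side; python3 - <<'E'
import cv2,numpy as np
a=cv2.imread('pics/wrist8.png');b=cv2.imread('pics/side8.png')
cv2.imwrite('pics/m8.png',np.hstack([cv2.resize(b[220:340,280:430],(400,320)),cv2.resize(a[160:480,120:520],(400,320))]))
E
```

```text
10.95 [ 0.4788 -0.2352  0.0603] az -45.47920105938134 0.03940787476159827 [-0.2827  2.4191  3.411 ]
```

View pics/m8.png

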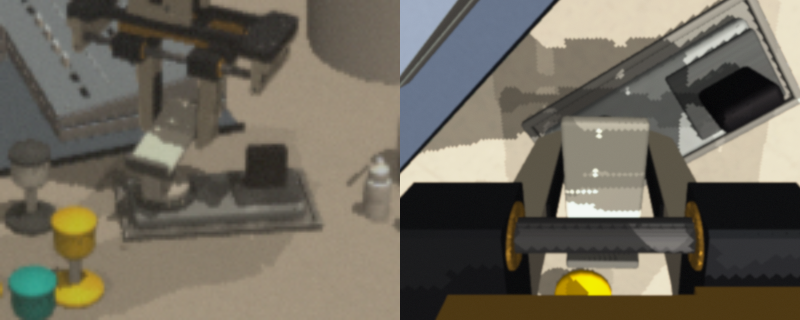

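```bash
python3 - <<'E'
from h import *
ax=np.array([0.459,-0.2542]); p0=np.array([0.4788,-0.2353,0.0603]); R0=down(-45.5)
rows=[]
for d in [-3,-8,-14,-20,-26,-32,-38,-44,-50,-54,-55.7,-55.7]:
    r=Ro.from_euler('z',d,degrees=True).as_matrix(); q=p0.copy(); q[:2]=ax+(r[:2,:2]@(p0[:2]-ax)); 
    sh=R0.T@(q-p0); rows.append([0.0]+[round(float(x),4) for x in sh]+[0,0,-d])
print(rows)
E
```

```text
[[0.0, 0.0014, 0.0001, 0.0, 0, 0, 3], [0.0, 0.0038, 0.0003, 0.0, 0, 0, 8], [0.0, 0.0066, 0.0009, 0.0, 0, 0, 14], [0.0, 0.0093, 0.0018, 0.0, 0, 0, 20], [0.0, 0.012, 0.0029, 0.0, 0, 0, 26], [0.0, 0.0144, 0.0044, 0.0, 0, 0, 32], [0.0, 0.0168, 0.006, 0.0, 0, 0, 38], [0.0, 0.0189, 0.008, 0.0, 0, 0, 44], [0.0, 0.0208, 0.0101, 0.0, 0, 0, 50], [0.0, 0.022, 0.0116, 0.0, 0, 0, 54], [0.0, 0.0224, 0.0123, 0.0, 0, 0, 55.7], [0.0, 0.0224, 0.0123, 0.0, 0, 0, 55.7]]
```

{"name": "arm_command", "arguments": {
  "rows": [
    [0.0, 0.0014, 0.0001, 0, 0, 0, 3],
    [0.0, 0.0038, 0.0003, 0, 0, 0, 8],
    [0.0, 0.0066, 0.0009, 0, 0, 0, 14],
    [0.0, 0.0093, 0.0018, 0, 0, 0, 20],
    [0.0, 0.0093, 0.0018, 0, 0, 0, 20]
  ]
}}

```text
t: 11.45
eef_pos: [0.4841, -0.2432, 0.0601]
tcp_rot: [[0.414, -0.91, 0.0], [-0.91, -0.414, -0.0], [0.0, -0.0, -1.0]]
contact_force: [1.4, 3.7, 4.6]
grip_width: 0.0396
```

```bash
python3 - <<'E'
from h import *
ax=np.array([0.459,-0.2542]); P0=np.array([0.4788,-0.2353,0.0603]); R0=down(-65.5)
f=lambda d: ax+(Ro.from_euler('z',d,degrees=True).as_matrix()[:2,:2]@(P0[:2]-ax))
p0=f(-20)
rows=[]
for d in [-23,-28,-34,-40,-46,-51,-54.5,-55.7]:
    sh=R0.T@np.append(f(d)-p0,0); rows.append([0.0]+[round(float(x),4) for x in sh]+[0,0,-d-20])
print(p0,rows)
E
```

```text
[ 0.48407009 -0.24321181] [[0.0, 0.0014, 0.0001, 0.0, 0, 0, 3], [0.0, 0.0038, 0.0003, 0.0, 0, 0, 8], [0.0, 0.0066, 0.0009, 0.0, 0, 0, 14], [0.0, 0.0093, 0.0018, 0.0, 0, 0, 20], [0.0, 0.012, 0.0029, 0.0, 0, 0, 26], [0.0, 0.014, 0.0041, 0.0, 0, 0, 31], [0.0, 0.0154, 0.005, 0.0, 0, 0, 34.5], [0.0, 0.0159, 0.0054, 0.0, 0, 0, 35.7]]
```

{"name": "arm_command", "arguments": {
  "rows": [
    [0.0, 0.0014, 0.0001, 0, 0, 0, 3],
    [0.0, 0.0038, 0.0003, 0, 0, 0, 8],
    [0.0, 0.0066, 0.0009, 0, 0, 0, 14],
    [0.0, 0.0093, 0.0018, 0, 0, 0, 20],
    [0.0, 0.012, 0.0029, 0, 0, 0, 26],
    [0.0, 0.014, 0.0041, 0, 0, 0, 31],
    [0.0, 0.0154, 0.005, 0, 0, 0, 34.5],
    [0.0, 0.0159, 0.0054, 0, 0, 0, 35.7],
    [0.0, 0.0159, 0.0054, 0, 0, 0, 35.7],
    [0.0, 0.0159, 0.0054, 0, 0, 0, 35.7]
  ]
}}

```text
t: 12.45
eef_pos: [0.4857, -0.2599, 0.0601]
tcp_rot: [[-0.192, -0.981, 0.0], [-0.981, 0.192, 0.0], [-0.0, -0.0, -1.0]]
contact_force: [0.8, 2.1, 3.5]
grip_width: 0.0396
```

```bash
python3 look.py 9 wrist,side; python3 - <<'E'
import cv2,numpy as np
a=cv2.imread('pics/wrist9.png');b=cv2.imread('pics/side9.png')
cv2.imwrite('pics/m9.png',np.hstack([cv2.resize(b[220:340,280:430],(400,320)),cv2.resize(a[160:480,120:520],(400,320))]))
E
```

```text
12.55 [ 0.4857 -0.2599  0.0601] az -101.09111531282605 0.03953131833469382 [0.9714 2.9856 4.4149]
```

View pics/m9.png

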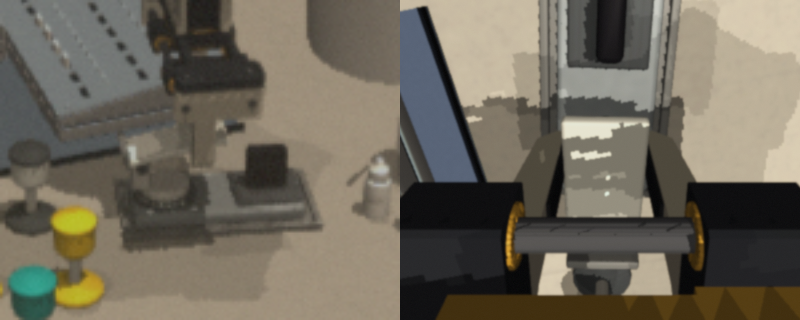

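```bash
cat >> h.py <<'E'
def tiltrows(degs,hinge,yaz,p0,R0,g=0.0):
    y=np.array([np.cos(np.radians(yaz)),np.sin(np.radians(yaz)),0]); rows=[]
    for d in degs:
        M=Ro.from_rotvec(-np.radians(d)*y).as_matrix(); q=hinge+M@(p0-hinge)
        rows.append([g]+[round(float(v),4) for v in R0.T@(q-p0)]+[round(float(v),2) for v in Ro.from_matrix(R0.T@M@R0).as_rotvec(degrees=True)])
    return rows
E
python3 - <<'E'
from h import *
for r in tiltrows([1,3,6,9,12,15,18,20],np.array([0.4374,-0.2499,.056]),78.8,np.array([0.4857,-.2599,.0601]),down(-101.2)): print(r)
E
```

```text
[0.0, -0.0, 0.0001, -0.0009, 1.0, 0.0, -0.0]
[0.0, 0.0, 0.0003, -0.0026, 3.0, 0.0, 0.0]
[0.0, -0.0, 0.0007, -0.0051, 6.0, 0.0, 0.0]
[0.0, 0.0, 0.0012, -0.0077, 9.0, 0.0, 0.0]
[0.0, 0.0, 0.0019, -0.0102, 12.0, 0.0, 0.0]
[0.0, -0.0, 0.0027, -0.0126, 15.0, 0.0, 0.0]
[0.0, 0.0, 0.0037, -0.015, 18.0, 0.0, 0.0]
[0.0, -0.0, 0.0044, -0.0166, 20.0, 0.0, -0.0]
```

{"name": "arm_command", "arguments": {
  "rows": [
    [0.0, 0, 0.0001, -0.0009, 1, 0, 0],
    [0.0, 0, 0.0003, -0.0026, 3, 0, 0],
    [0.0, 0, 0.0007, -0.0051, 6, 0, 0],
    [0.0, 0, 0.0012, -0.0077, 9, 0, 0],
    [0.0, 0, 0.0019, -0.0102, 12, 0, 0],
    [0.0, 0, 0.0027, -0.0126, 15, 0, 0],
    [0.0, 0, 0.0037, -0.015, 18, 0, 0],
    [0.0, 0, 0.0044, -0.0166, 20, 0, 0],
    [0.0, 0, 0.0044, -0.0166, 20, 0, 0],
    [0.0, 0, 0.0044, -0.0166, 20, 0, 0]
  ]
}}

```text
t: 13.55
eef_pos: [0.4916, -0.2704, 0.1046]
tcp_rot: [[-0.192, -0.937, 0.292], [-0.981, 0.189, -0.04], [-0.018, -0.295, -0.955]]
contact_force: [-3.2, -0.1, -1.8]
grip_width: 0.0396
```

```bash
python3 look.py 10 wrist,side; python3 - <<'E'
import cv2,numpy as np
a=cv2.imread('pics/wrist10.png');b=cv2.imread('pics/side10.png')
cv2.imwrite('pics/m10.png',np.hstack([cv2.resize(b[230:320,300:412],(400,320),interpolation=cv2.INTER_CUBIC),cv2.resize(a[160:480,120:520],(400,320))]))
E
```

```text
13.65 [ 0.492  -0.2699  0.1042] az -101.00186950686597 0.040001407281903545 [-3.1639  1.7099 -1.6044]
```

View pics/m10.png

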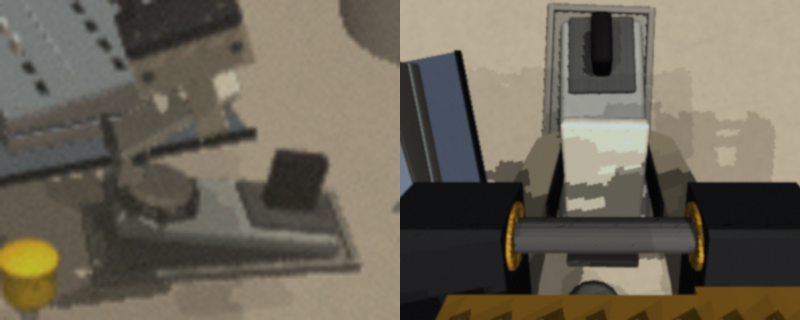

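```bash
python3 - <<'E'
from h import *
s=telemetry.get_state(); print(np.round(s['joint_positions'],1), s['eef_pos'], s['tcp_rot'])
E
```

```text
[ 26.5  29.6  -0.3 131.  -59.9   6.1 -15.9] [ 0.49195598 -0.26989306  0.10418568] [[-0.19080825 -0.93718874  0.29200939]
 [-0.98145238  0.18775379 -0.0387264 ]
 [-0.01853192 -0.29398263 -0.95563109]]
```

View pics/side10.png

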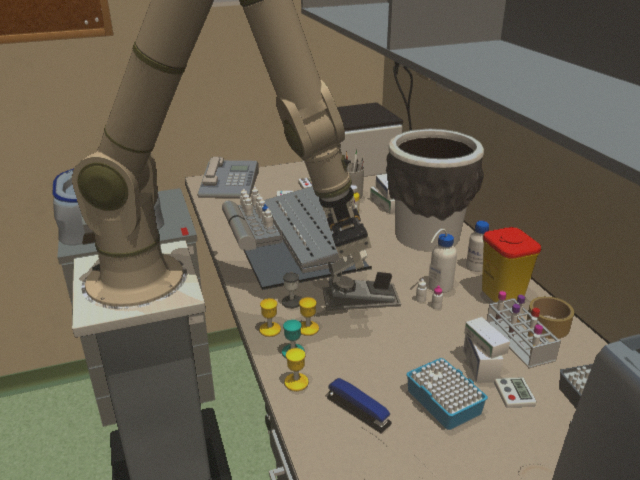

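{"name": "arm_command", "arguments": {
  "rows": [
    [0.0, 0, 0, 0, -1, 0, 0],
    [0.0, 0, 0, 0, -2, 0, 0],
    [0.0, 0, 0, 0, -3, 0, 0]
  ]
}}

```text
t: 13.95
eef_pos: [0.4929, -0.27, 0.1043]
tcp_rot: [[-0.19, -0.951, 0.243], [-0.982, 0.188, -0.029], [-0.018, -0.244, -0.97]]
contact_force: [-0.1, 0.6, -3.3]
grip_width: 0.0395
```

```bash
python3 - <<'E'
from h import *
s=telemetry.get_state(); print(np.round(s['joint_positions'],1), s['eef_pos'], s['tcp_rot'],s['contact_force'])
E
```

```text
[ 17.5  30.3  11.5 129.3 -55.3  12.9 -20.8] [ 0.49287276 -0.26997234  0.10434487] [[-0.18956249 -0.95141824  0.24263015]
 [-0.98171004  0.18809557 -0.02941863]
 [-0.01764824 -0.24376912 -0.96967271]] [-0.1315115   0.59387433 -3.25763094]
```

```bash
python3 look.py 11 wrist,side; python3 - <<'E'
import cv2,numpy as np
a=cv2.imread('pics/wrist11.png');b=cv2.imread('pics/side11.png')
cv2.imwrite('pics/m11.png',np.hstack([cv2.resize(b[230:320,300:412],(400,320),interpolation=cv2.INTER_CUBIC),cv2.resize(a[160:480,120:520],(400,320))]))
from h import *
go([0.4857,-0.2599,0.0601],down(-101.2))
E
```

```text
14.05 [ 0.4936 -0.2696  0.1043] az -100.82565948635803 0.03945990634221076 [-2.3465  0.0964 -3.0706]
shift [-0.0073  0.0202  0.0407] turn [-14.15   1.02   0.25] rows>= 0.9197696341449342 1.6515736036393234
```

View pics/m11.png

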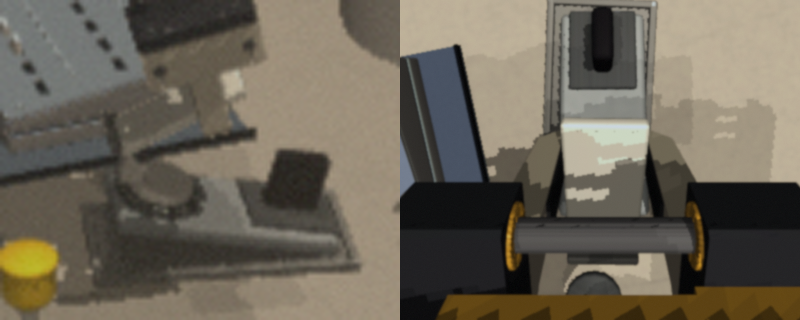

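{"name": "arm_command", "arguments": {
  "rows": [
    [0.0, -0.003, 0, 0, 0, 0, 0],
    [0.0, -0.0073, 0, 0, 0, 0.5, 0],
    [0.0, -0.0073, 0.002, 0.004, -1.4, 1, 0],
    [0.0, -0.0073, 0.006, 0.011, -3.9, 1, 0.1],
    [0.0, -0.0073, 0.01, 0.02, -7, 1, 0.2],
    [0.0, -0.0073, 0.01, 0.02, -7, 1, 0.2]
  ]
}}

```text
t: 14.65
eef_pos: [0.4896, -0.2603, 0.082]
tcp_rot: [[-0.193, -0.974, 0.12], [-0.981, 0.192, -0.022], [-0.002, -0.122, -0.992]]
contact_force: [-1.6, 2.1, -3.5]
grip_width: 0.0396
```

```bash
python3 look.py 12 wrist,side; python3 - <<'E'
import cv2,numpy as np
a=cv2.imread('pics/wrist12.png');b=cv2.imread('pics/side12.png')
cv2.imwrite('pics/m12.png',np.hstack([cv2.resize(b[230:320,300:412],(400,320),interpolation=cv2.INTER_CUBIC),cv2.resize(a[160:480,120:520],(400,320))]))
from h import *
go([0.4857,-0.2599,0.0601],down(-101.2))
E
```

```text
14.75 [ 0.4894 -0.2608  0.0828] az -101.17562655596294 0.03950165122649735 [-1.6931  1.0365 -4.1166]
shift [-0.0001  0.0067  0.0221] turn [-7.21  0.09  0.02] rows>= 0.46096973298220395 0.839367857481266
```

View pics/m12.png

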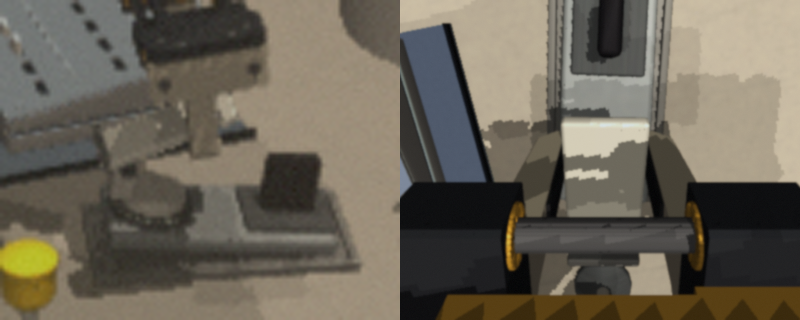

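{"name": "arm_command", "arguments": {
  "rows": [
    [0.0, 0, 0.001, 0.002, -1, 0, 0],
    [0.0, 0, 0.002, 0.005, -2, 0, 0],
    [0.0, 0, 0.0035, 0.008, -3.5, 0, 0],
    [0.0, 0, 0.005, 0.011, -5, 0, 0],
    [0.0, 0, 0.005, 0.011, -5, 0, 0]
  ]
}}

```text
t: 15.25
eef_pos: [0.4864, -0.2612, 0.0714]
tcp_rot: [[-0.194, -0.98, 0.037], [-0.981, 0.194, -0.007], [-0.001, -0.038, -0.999]]
contact_force: [-1.7, 0.3, -3.6]
grip_width: 0.0397
```

```bash
python3 look.py 13 wrist,side; python3 - <<'E'
import cv2,numpy as np
a=cv2.imread('pics/wrist13.png');b=cv2.imread('pics/side13.png')
cv2.imwrite('pics/m13.png',np.hstack([cv2.resize(b[230:320,300:412],(400,320),interpolation=cv2.INTER_CUBIC),cv2.resize(a[160:480,120:520],(400,320))]))
E
```

```text
15.35 [ 0.4864 -0.2612  0.0717] az -101.22936912327202 0.039635785872454025 [ 0.7192 -0.32   -5.2751]
```

View pics/m13.png

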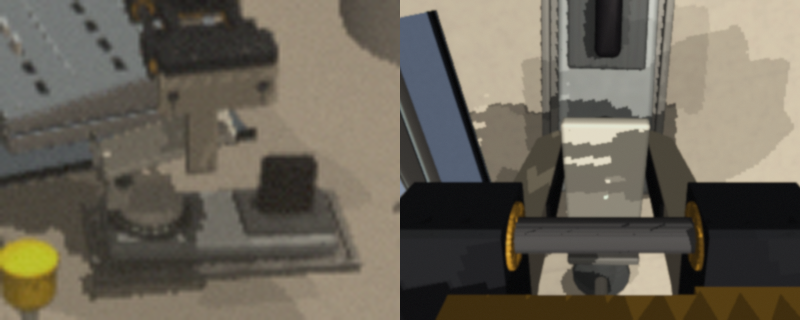

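{"name": "arm_command", "arguments": {
  "rows": [
    [0.0, 0, 0.0005, 0.0015, -0.7, 0, 0],
    [0.0, 0, 0.001, 0.003, -1.4, 0, 0],
    [0.0, 0, 0.0013, 0.0045, -2, 0, 0],
    [0.0, 0, 0.0013, 0.0045, -2, 0, 0]
  ]
}}

```text
t: 15.75
eef_pos: [0.485, -0.2609, 0.0669]
tcp_rot: [[-0.194, -0.981, 0.003], [-0.981, 0.194, 0.0], [-0.001, -0.003, -1.0]]
contact_force: [-1.4, -0.1, -3.3]
grip_width: 0.0399
```

{"name": "arm_command", "arguments": {
  "rows": [
    [0.0, 0, 0, 0.001, 0, 0, 0],
    [0.0, 0, 0, 0.002, 0, 0, 0],
    [0.0, 0, 0, 0.003, 0, 0, 0],
    [0.0, 0, 0, 0.003, 0, 0, 0]
  ]
}}

```text
t: 16.15
eef_pos: [0.4844, -0.2607, 0.064]
tcp_rot: [[-0.195, -0.981, 0.003], [-0.981, 0.195, 0.001], [-0.001, -0.003, -1.0]]
contact_force: [-4.1, 1.0, -1.8]
grip_width: 0.0398
```

```bash
python3 look.py 14 wrist,side; python3 - <<'E'
import cv2,numpy as np
a=cv2.imread('pics/wrist14.png');b=cv2.imread('pics/side14.png')
cv2.imwrite('pics/m14.png',np.hstack([cv2.resize(b[230:320,300:412],(400,320),interpolation=cv2.INTER_CUBIC),cv2.resize(a[160:480,120:520],(400,320))]))
E
```

```text
16.25 [ 0.4845 -0.2607  0.0641] az -101.23645199125573 0.039402097624371336 [-3.4605  0.155  -1.7545]
```

View pics/m14.png

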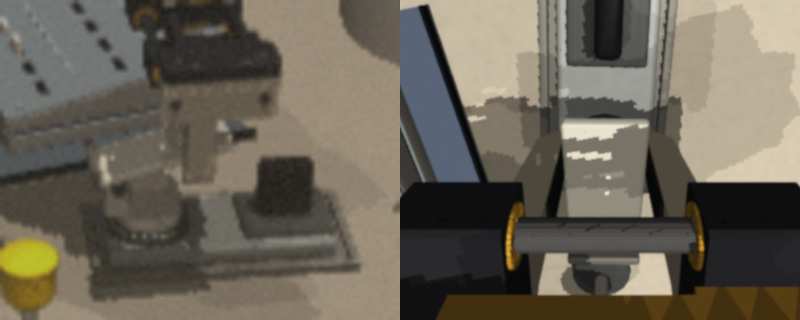

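{"name": "arm_command", "arguments": {
  "rows": [
    [0.07, 0, 0, 0, 0, 0, 0],
    [0.07, 0, 0, 0, 0, 0, 0],
    [0.07, 0, 0, 0, 0, 0, 0],
    [0.07, 0, 0, 0, 0, 0, 0],
    [0.07, 0, 0, -0.02, 0, 0, 0],
    [0.07, 0, 0, -0.05, 0, 0, 0],
    [0.07, 0, 0, -0.09, 0, 0, 0],
    [0.07, 0, 0, -0.12, 0, 0, 0],
    [0.07, 0, 0, -0.14, 0, 0, 0],
    [0.07, 0, 0, -0.14, 0, 0, 0]
  ]
}}

```text
t: 17.25
eef_pos: [0.4857, -0.2616, 0.2067]
tcp_rot: [[-0.194, -0.981, 0.008], [-0.981, 0.194, -0.001], [-0.001, -0.008, -1.0]]
contact_force: [-0.0, -0.5, -0.0]
grip_width: 0.07
```

```bash
python3 look.py 15 wrist,side; python3 - <<'E'
import cv2,numpy as np
a=cv2.imread('pics/wrist15.png');b=cv2.imread('pics/side15.png')
cv2.imwrite('pics/m15.png',np.hstack([cv2.resize(b[230:320,300:400],(500,450),interpolation=cv2.INTER_CUBIC)]))
E
```

```text
17.35 [ 0.4847 -0.2605  0.2041] az -101.18686567089244 0.06987137142720486 [-0.6599  0.6293  0.0516]
```

View pics/m15.png

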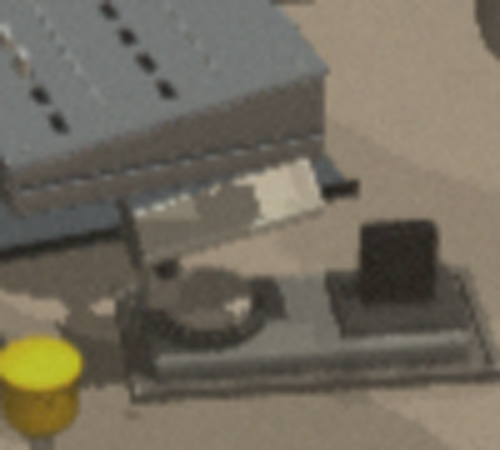

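View pics/wrist15.png

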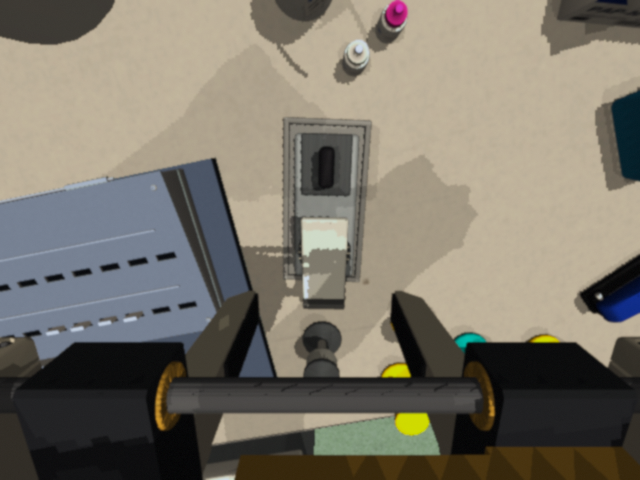

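```bash
cat > crop.py <<'E'
import cv2,sys
f,u0,v0,u1,v1,s,o=sys.argv[1:]; u0,v0,u1,v1,s=map(int,(u0,v0,u1,v1,s))
a=cv2.imread(f'pics/{f}.png'); cv2.imwrite(f'pics/{o}.png',cv2.resize(a[v0:v1,u0:u1],None,fx=s,fy=s,interpolation=cv2.INTER_CUBIC))
E
python3 crop.py wrist15 275 105 375 325 3 c15; python3 crop.py side15 315 255 375 300 12 d15
```

```text
(no output)
```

View pics/c15.png

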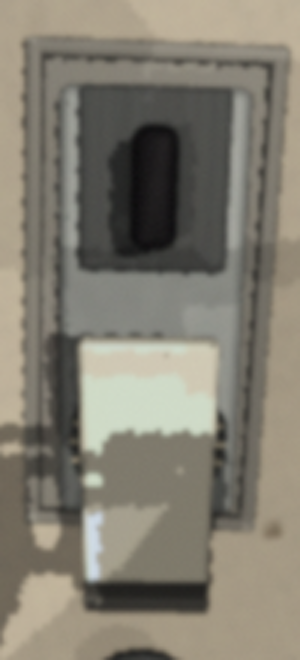

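View pics/d15.png

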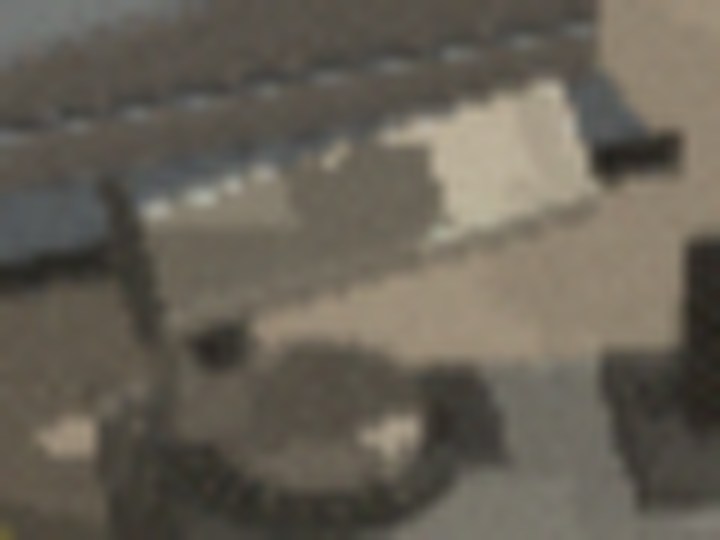

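```bash
cat > fit.py <<'E'
from h import *
from scipy.optimize import least_squares
np.set_printoptions(precision=4,suppress=True)
def world(p,X):  # X in seat frame; p: axis x,y, az, tilt, dz
    ax,ay,az,ti,dz=p; ca,sa=np.cos(az),np.sin(az)
    X=np.asarray(X,float)-np.array([-.027,0,-.013])
    c,s=np.cos(ti),np.sin(ti)
    h=np.array([c*X[0]-s*X[2]-.022, X[1], s*X[0]+c*X[2]+.053+.003+dz])
    return np.array([ax+ca*h[0]-sa*h[1], ay+sa*h[0]+ca*h[1], h[2]])
def pj(k,X): q=k[0]@(k[1]@X+k[2]); return q[:2]/q[2]
def fit(obs,p0=(.459,-.254,-.19,.3,0)):
    def res(p): return np.concatenate([(pj(k,world(p,X))-uv) for k,X,uv in obs]+[[p[4]/.0005*0.5]])
    r=least_squares(res,p0,x_scale=[.01,.01,.1,.1,.001],loss='soft_l1'); return r.x,r.fun
A,B,C,D=[(.051,.02,0),(.051,-.02,0),(-.035,.02,0),(-.035,-.02,0)]
def ld(n): z=np.load(f'pics/{n}.npz'); return z['K'],z['R'],z['t']
E
python3 - <<'E'
from fit import *
w=ld('wrist15'); s=cal('side')
W=lambda u,v:np.array([275+u/3-.35,105+v/3-.35]); S=lambda u,v:np.array([315+u/12-.45,255+v/12-.45])
ow=[(w,A,W(80,340)),(w,B,W(218,343)),(w,C,W(85,582)),(w,D,W(210,583))]
os=[(s,A,S(560,80)),(s,B,S(598,185)),(s,C,S(140,210)),(s,D,S(165,330))]
for o in (ow+os,ow,os):
    p,f=fit(o); print(p[:2],'az %.2f tilt %.2f'%tuple(np.degrees(p[2:4])),p[4],f.round(1))
    d=np.array([.342,-.231])-p[:2]; print('want az',np.degrees(np.arctan2(-d[1],-d[0])))
E
```

```text
[ 0.4562 -0.2555] az -11.59 tilt 13.68 -0.00029081243922125306 [-0.5  0.1  1.  -0.6  0.3 -0.3 -0.  -0.4 -0.9 -0.3 -0.7  0.1 -1.4 -1.1
 -1.  -1.7 -0.3]
want az -12.085317992241409
[ 0.4558 -0.2552] az -11.66 tilt 13.24 -0.00012117605636123205 [-0.6  0.2  0.9 -0.4  0.1  0.1 -0.3  0.1 -0.1]
want az -12.000090070798974
[ 0.4572 -0.2621] az -12.64 tilt 16.93 -9.004898868072594e-06 [ 0.1 -0.3  0.   0.2 -0.1  0.3 -0.  -0.2 -0. ]
want az -15.109078870426382
```

```bash
python3 - <<'E'
from fit import *
s=telemetry.get_state(); print(np.round(s['joint_positions'],1))
R=down(-101.6)@Ro.from_euler('x',-15,degrees=True).as_matrix()
T=np.array([0.4562,-.2555,0.0622])+.020*np.array([np.cos(np.radians(-11.6)),np.sin(np.radians(-11.6)),0])
print(R[:,2],T)
pre=T-.06*R[:,2]
p0=np.array([0.4845,-0.2605,0.2041]); R0=down(-101.2)
go(pre,R,p0,R0)
E
```

```text
[ -8.1  29.3  45.1 117.5 -29.7  44.7 -46.1]
[-0.2535  0.052  -0.9659] [ 0.4758 -0.2595  0.0622]
shift [ 0.0008 -0.0068  0.0839] turn [-15.    -0.05   0.4 ] rows>= 1.6844658667497674 1.7468337485108505
```

{"name": "arm_command", "arguments": {
  "rows": [
    [0.07, 0.0002, -0.001, 0.01, -4, 0, 0.1],
    [0.07, 0.0004, -0.003, 0.03, -8, 0, 0.2],
    [0.07, 0.0006, -0.005, 0.05, -12, 0, 0.3],
    [0.07, 0.0008, -0.0068, 0.07, -15, 0, 0.4],
    [0.07, 0.0008, -0.0068, 0.0839, -15, 0, 0.4],
    [0.07, 0.0008, -0.0068, 0.0839, -15, 0, 0.4],
    [0.07, 0.0008, -0.0068, 0.0839, -15, 0, 0.4]
  ]
}}

```text
t: 18.05
eef_pos: [0.4903, -0.2632, 0.1203]
tcp_rot: [[-0.203, -0.947, -0.25], [-0.979, 0.196, 0.052], [-0.0, 0.255, -0.967]]
contact_force: [0.4, -0.6, 0.6]
grip_width: 0.0698
```

```bash
python3 look.py 16 wrist,side; python3 - <<'E'
from fit import *
s=telemetry.get_state(); print(np.round(s['joint_positions'],1))
R=down(-101.6)@Ro.from_euler('x',-15,degrees=True).as_matrix(); go([0.4758,-0.2595,0.0622],R)
import cv2,numpy as np
a=cv2.imread('pics/wrist16.png');b=cv2.imread('pics/side16.png')
cv2.imwrite('pics/m16.png',np.hstack([cv2.resize(b[190:320,290:420],(400,400),interpolation=cv2.INTER_CUBIC),cv2.resize(a[80:480,120:520],(400,400))]))
E
```

```text
18.15 [ 0.4909 -0.2633  0.1213] az -101.67864339845102 0.07015980737359552 [-0.4097  0.3088 -0.2329]
[ -5.2  43.1  42.9 110.1 -28.2  54.2 -48.8]
shift [-0.0006  0.0001  0.0611] turn [-0.31  0.04 -0.07] rows>= 1.2225955618249813 0.03705445215824835
```

View pics/m16.png

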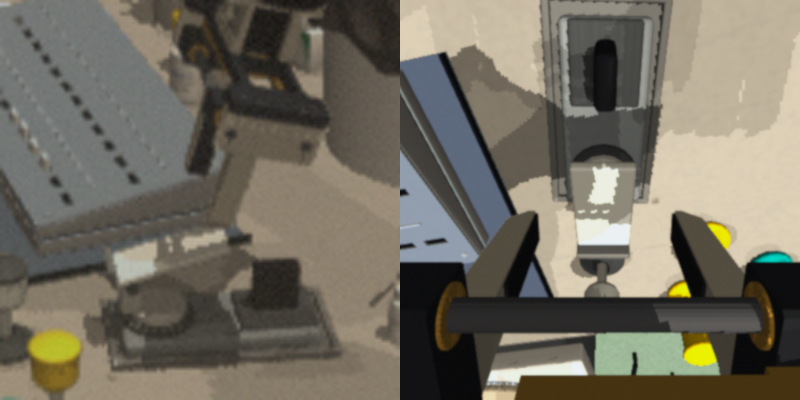

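{"name": "arm_command", "arguments": {
  "rows": [
    [0.07, 0, 0, 0.02, 0, 0, 0],
    [0.07, 0, 0, 0.042, 0, 0, 0],
    [0.07, 0, 0, 0.055, 0, 0, 0],
    [0.07, 0, 0, 0.06, 0, 0, 0],
    [0.07, 0, 0, 0.06, 0, 0, 0],
    [0.0, 0, 0, 0.06, 0, 0, 0],
    [0.0, 0, 0, 0.06, 0, 0, 0],
    [0.0, 0, 0, 0.06, 0, 0, 0],
    [0.0, 0, 0, 0.06, 0, 0, 0],
    [0.0, 0, 0, 0.06, 0, 0, 0],
    [0.0, 0, 0, 0.06, 0, 0, 0]
  ]
}}

```text
t: 19.25
eef_pos: [0.4766, -0.2597, 0.0625]
tcp_rot: [[-0.201, -0.947, -0.25], [-0.98, 0.194, 0.052], [-0.001, 0.255, -0.967]]
contact_force: [0.4, 0.8, 2.7]
grip_width: 0.0398
```

```bash
python3 look.py 17 wrist,side; python3 - <<'E'
from fit import *
a=cv2.imread('pics/wrist17.png');b=cv2.imread('pics/side17.png')
cv2.imwrite('pics/m17.png',np.hstack([cv2.resize(b[210:320,290:400],(400,400),interpolation=cv2.INTER_CUBIC),cv2.resize(a[80:480,120:520],(400,400))]))
s=telemetry.get_state()
az=np.radians(-11.6); ax=np.array([.4562,-.2555]); h=np.append(ax-.022*np.array([np.cos(az),np.sin(az)]),.056)
p0=np.array(s['eef_pos']); print(p0)
for r in tiltrows([1,3,5,7,9,11,13,15],h,78.4,p0,np.array(s['tcp_rot'])): print(r)
E
```

```text
19.35 [ 0.4765 -0.2597  0.0624] az -101.60756124544457 0.03918642418988362 [1.0914 1.5288 3.0849]
[ 0.4765 -0.2597  0.0624]
[0.0, -0.0, 0.0003, -0.0007, 1.0, -0.0, -0.0]
[0.0, -0.0, 0.0009, -0.0021, 3.0, -0.0, -0.0]
[0.0, -0.0, 0.0016, -0.0034, 5.0, -0.0, -0.0]
[0.0, -0.0, 0.0024, -0.0047, 7.0, -0.0, -0.0]
[0.0, -0.0, 0.0032, -0.006, 9.0, -0.0, -0.0]
[0.0, -0.0, 0.004, -0.0073, 11.0, -0.0, -0.01]
[0.0, -0.0, 0.0049, -0.0085, 13.0, -0.0, -0.01]
[0.0, -0.0, 0.0058, -0.0097, 15.0, -0.0, -0.01]
```

View pics/m17.png

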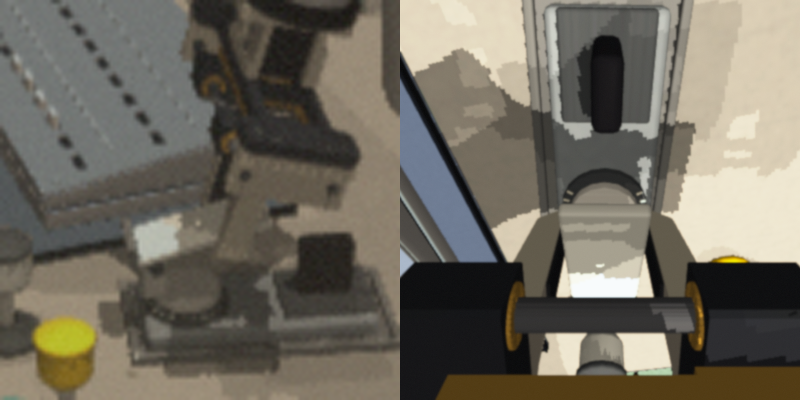

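{"name": "arm_command", "arguments": {
  "rows": [
    [0.0, 0, 0.0003, -0.0007, 1, 0, 0],
    [0.0, 0, 0.0009, -0.0021, 3, 0, 0],
    [0.0, 0, 0.0016, -0.0034, 5, 0, 0],
    [0.0, 0, 0.0024, -0.0047, 7, 0, 0],
    [0.0, 0, 0.0024, -0.0047, 7, 0, 0]
  ]
}}

```text
t: 19.85
eef_pos: [0.4747, -0.2598, 0.068]
tcp_rot: [[-0.202, -0.971, -0.131], [-0.979, 0.201, 0.027], [-0.0, 0.134, -0.991]]
contact_force: [0.5, -0.5, 0.1]
grip_width: 0.0394
```

```bash
python3 - <<'E'
from fit import *
s=telemetry.get_state()
az=np.radians(-11.6); ax=np.array([.4562,-.2555]); h=np.append(ax-.022*np.array([np.cos(az),np.sin(az)]),.056)
p0=np.array(s['eef_pos']); print(p0,np.degrees(np.arccos(-s['tcp_rot'][2][2])),s['contact_force'])
for r in tiltrows([1,3,5,7,8,9],h,78.4,p0,np.array(s['tcp_rot'])): print(r)
E
```

```text
[ 0.4747 -0.2598  0.068 ] 7.682405070687221 [ 0.5315 -0.536   0.0872]
[0.0, 0.0, 0.0003, -0.0007, 1.0, -0.0, -0.0]
[0.0, 0.0, 0.001, -0.002, 3.0, -0.0, -0.0]
[0.0, 0.0, 0.0017, -0.0033, 5.0, -0.01, -0.0]
[0.0, 0.0, 0.0024, -0.0046, 7.0, -0.01, -0.0]
[0.0, 0.0, 0.0028, -0.0053, 8.0, -0.01, -0.0]
[0.0, 0.0, 0.0032, -0.0059, 9.0, -0.01, -0.0]
```

{"name": "arm_command", "arguments": {
  "rows": [
    [0.0, 0, 0.0003, -0.0007, 1, 0, 0],
    [0.0, 0, 0.001, -0.002, 3, 0, 0],
    [0.0, 0, 0.0017, -0.0033, 5, 0, 0],
    [0.0, 0, 0.0024, -0.0046, 7, 0, 0],
    [0.0, 0, 0.0028, -0.0053, 8, 0, 0],
    [0.0, 0, 0.0028, -0.0053, 8, 0, 0]
  ]
}}

```text
t: 20.45
eef_pos: [0.4728, -0.2594, 0.0732]
tcp_rot: [[-0.202, -0.979, 0.004], [-0.979, 0.202, -0.0], [-0.0, -0.004, -1.0]]
contact_force: [-0.0, -0.9, 0.5]
grip_width: 0.0396
```

```bash
python3 look.py 18 wrist,side; python3 - <<'E'
from fit import *
a=cv2.imread('pics/wrist18.png');b=cv2.imread('pics/side18.png')
cv2.imwrite('pics/m18.png',np.hstack([cv2.resize(b[210:320,290:400],(400,400),interpolation=cv2.INTER_CUBIC),cv2.resize(a[80:480,120:520],(400,400))]))
E
```

```text
20.55 [ 0.4729 -0.2594  0.073 ] az -101.62742628428407 0.039757835860322714 [-1.2865 -0.8373  2.0592]
```

View pics/m18.png

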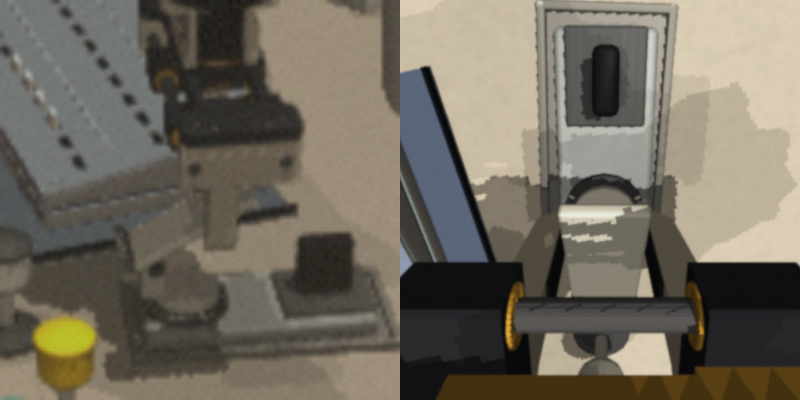

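{"name": "arm_command", "arguments": {
  "rows": [
    [0.07, 0, 0, 0, 0, 0, 0],
    [0.07, 0, 0, 0, 0, 0, 0],
    [0.07, 0, 0, 0, 0, 0, 0],
    [0.07, 0, 0, 0, 0, 0, 0],
    [0.07, 0, 0, -0.02, 0, 0, 0],
    [0.07, 0, 0, -0.05, 0, 0, 0],
    [0.07, 0, 0, -0.09, 0, 0, 0],
    [0.07, 0, 0, -0.12, 0, 0, 0],
    [0.07, 0, 0, -0.13, 0, 0, 0],
    [0.07, 0, 0, -0.13, 0, 0, 0]
  ]
}}

```text
t: 21.55
eef_pos: [0.4734, -0.2591, 0.204]
tcp_rot: [[-0.201, -0.98, 0.006], [-0.98, 0.201, -0.001], [-0.0, -0.006, -1.0]]
contact_force: [0.5, 0.9, -0.5]
grip_width: 0.0699
```

```bash
python3 look.py 19 wrist,side; python3 crop.py wrist19 275 105 375 325 3 c19; python3 crop.py side19 315 245 375 305 10 d19
```

```text
21.65 [ 0.4725 -0.2585  0.2022] az -101.57946417843758 0.07037040774678588 [-0.1133  0.6735 -0.0819]
```

View pics/c19.png

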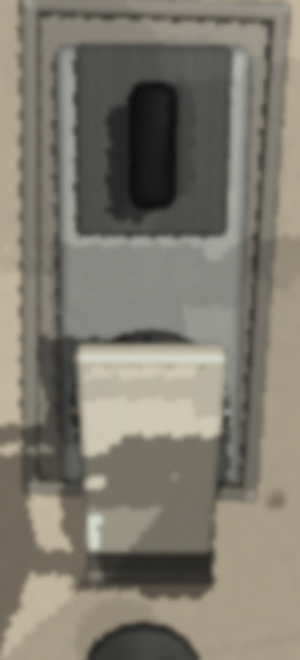

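View pics/d19.png

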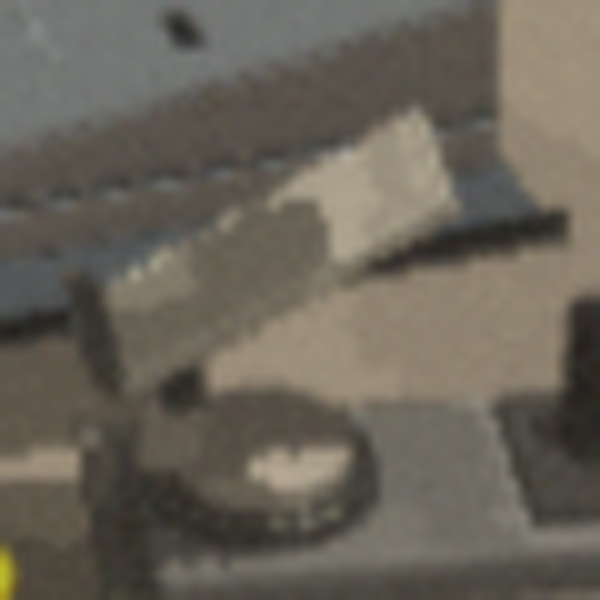

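```bash
python3 - <<'E'
from fit import *
w=ld('wrist19'); s=cal('side')
W=lambda u,v:np.array([275+u/3-.35,105+v/3-.35]); S=lambda u,v:np.array([315+u/10-.45,245+v/10-.45])
ow=[(w,A,W(79,360)),(w,B,W(223,360)),(w,C,W(88,553)),(w,D,W(213,553))]
os=[(s,A,S(420,107)),(s,B,S(458,203)),(s,C,S(108,283)),(s,D,S(130,390))]
for o in (ow+os,ow,os):
    p,f=fit(o,(.4562,-.2555,-.2,.5,0)); print(p[:2],'az %.2f tilt %.2f'%tuple(np.degrees(p[2:4])),p[4],f.round(1))
    d=np.array([.342,-.231])-p[:2]; print('want az',np.degrees(np.arctan2(-d[1],-d[0])))
for t in (24,26,28,30,32):
    p=[.4562,-.2555,np.radians(-11.6),np.radians(t),0]
    print(t,[pj(s,world(p,X)).round(1) for X in (A,B,C,D)],[pj(w,world(p,X)).round(1) for X in (A,B,C,D)])
print([o[2].round(1) for o in os],[o[2].round(1) for o in ow])
E
```

```text
[ 0.4552 -0.2562] az -11.86 tilt 30.34 -0.0007482182342639811 [-0.9 -0.6  2.3 -0.4  0.3 -0.2  0.1 -0.  -1.3 -0.7 -1.9 -1.2 -1.9 -0.2
 -1.7 -1.4 -0.7]
want az -12.534053328084035
[ 0.4553 -0.2558] az -11.58 tilt 30.55 -0.00019458875384152356 [-1.7 -0.1  1.7 -0.   0.1  0.1 -0.1  0.1 -0.2]
want az -12.34001695813609
[ 0.4571 -0.2622] az -11.82 tilt 30.44 -8.000617376674463e-06 [ 0.4  0.1 -0.1 -0.3 -0.3  0.8 -0.1 -0.4 -0. ]
want az -15.175846908860358
24 [array([357.7, 256.5]), array([361. , 265.6]), array([324.1, 271.7]), array([326.5, 281.1])] [array([299.2, 214.9]), array([349.6, 214.9]), array([303.4, 288.1]), array([345.2, 288.2])]
26 [array([357. , 255.7]), array([360.3, 264.8]), array([324. , 271.9]), array([326.4, 281.3])] [array([299. , 217.4]), array([349.8, 217.5]), array([303.5, 288.2]), array([345.2, 288.3])]
28 [array([356.3, 254.9]), array([359.6, 264. ]), array([323.9, 272. ]), array([326.3, 281.4])] [array([298.9, 220.1]), array([349.9, 220.1]), array([303.5, 288.3]), array([345.2, 288.3])]
30 [array([355.6, 254.1]), array([358.9, 263.2]), array([323.8, 272.2]), array([326.2, 281.6])] [array([298.7, 222.9]), array([350.1, 222.9]), array([303.5, 288.4]), array([345.1, 288.4])]
32 [array([354.9, 253.4]), array([358.1, 262.5]), array([323.6, 272.4]), array([326.1, 281.8])] [array([298.6, 225.7]), array([350.2, 225.8]), array([303.6, 288.4]), array([345.1, 288.4])]
[array([356.6, 255.2]), array([360.4, 264.8]), array([325.4, 272.8]), array([327.6, 283.6])] [array([301. , 224.6]), array([349. , 224.6]), array([304., 289.]), array([345.6, 289. ])]
```

```bash
python3 - <<'E'
from fit import *
p0=np.array([.4728,-.2590,.2035]); R0=down(-101.6)
go([.56,.04,.26],down(-60),p0,R0)
print('instr left edge',[atz('top',(213,v),.03) for v in (192,260,300)],'phone right',atz('top',(180,250),.05))
E
```

```text
shift [-0.3104 -0.0253 -0.0565] turn [  0.    0.  -41.6] rows>= 6.330784785474862 4.842840512223516
instr left edge [array([0.5817, 0.2571, 0.03  ]), array([0.3945, 0.2561, 0.03  ]), array([0.2879, 0.2556, 0.03  ])] phone right [0.4207 0.34   0.05  ]
```

{"name": "arm_command", "arguments": {
  "rows": [
    [0.07, -0.01, 0, -0.02, 0, 0, -3],
    [0.07, -0.04, -0.002, -0.045, 0, 0, -8],
    [0.07, -0.085, -0.006, -0.0565, 0, 0, -15],
    [0.07, -0.133, -0.01, -0.0565, 0, 0, -22],
    [0.07, -0.181, -0.015, -0.0565, 0, 0, -28],
    [0.07, -0.229, -0.019, -0.0565, 0, 0, -34],
    [0.07, -0.275, -0.023, -0.0565, 0, 0, -39],
    [0.07, -0.3104, -0.0253, -0.0565, 0, 0, -41.6]
  ]
}}

```text
t: 22.45
eef_pos: [0.5597, 0.0432, 0.2579]
tcp_rot: [[0.505, -0.863, 0.001], [-0.863, -0.505, -0.0], [0.001, -0.001, -1.0]]
contact_force: [1.2, -0.4, 1.1]
grip_width: 0.0703
```

```bash
python3 - <<'E'
from fit import *
s=telemetry.get_state(); print(s['joint_positions'])
go([.488,.329,.22],down(-19.2),s['eef_pos'],s['tcp_rot'])
E
```

```text
[-36.584   23.6589  37.2617 112.4605 -18.5413  49.7588 -49.2044]
shift [-0.283  -0.0823  0.0378] turn [ -0.03  -0.06 -40.5 ] rows>= 5.942207668615531 4.714505627641442
```

{"name": "arm_command", "arguments": {
  "rows": [
    [0.07, -0.02, -0.004, 0, 0, 0, -4],
    [0.07, -0.06, -0.013, 0, 0, 0, -10],
    [0.07, -0.105, -0.024, 0, 0, 0, -17],
    [0.07, -0.15, -0.036, 0.005, 0, 0, -24],
    [0.07, -0.195, -0.05, 0.012, 0, 0, -30],
    [0.07, -0.235, -0.064, 0.022, 0, 0, -35],
    [0.07, -0.265, -0.076, 0.032, 0, 0, -39],
    [0.07, -0.283, -0.0823, 0.0378, 0, 0, -40.5],
    [0.07, -0.283, -0.0823, 0.0378, 0, 0, -40.5],
    [0.07, -0.283, -0.0823, 0.0378, 0, 0, -40.5]
  ]
}}

```text
t: 23.45
eef_pos: [0.4903, 0.3243, 0.2212]
tcp_rot: [[0.942, -0.337, 0.003], [-0.337, -0.942, -0.002], [0.004, 0.001, -1.0]]
contact_force: [-0.1, -0.5, 0.2]
grip_width: 0.0699
```

```bash
python3 look.py 20 wrist,side,top wrist:card_mid top:vial_mid
```

```text
wrist card_mid [(0.64, array([321.2, 209.2]))]
top vial_mid [(0.5, array([425.7, 168. ]))]
23.7 [0.4905 0.3247 0.2221] az -19.659257783178916 0.07016616694437018 [0.5538 0.1202 0.5613]
```

View pics/wrist20.png

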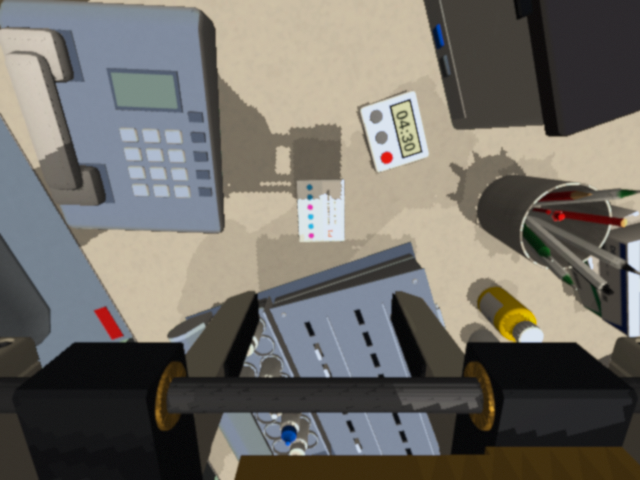

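View pics/side20.png

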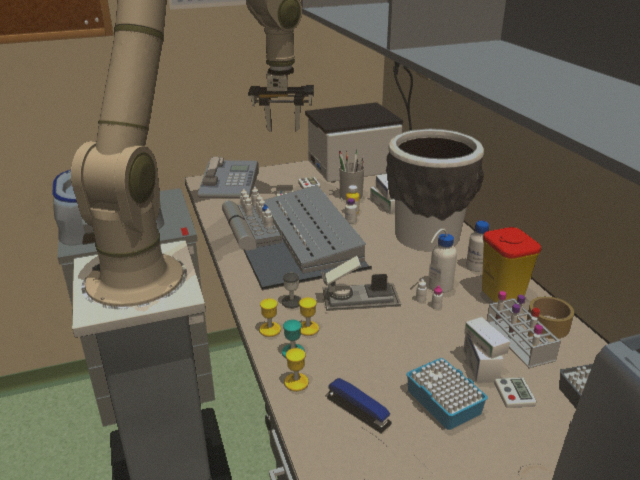

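```bash
python3 crop.py top0 80 230 200 330 6 t0; python3 crop.py wrist20 280 165 370 255 6 c20; python3 - <<'E'
from fit import *
w=ld('wrist20')
print('card net',atz('w',(321.2,209.2),.005,w))
E
```

```text
card net [0.4896 0.3341 0.005 ]
```

View pics/t0.png

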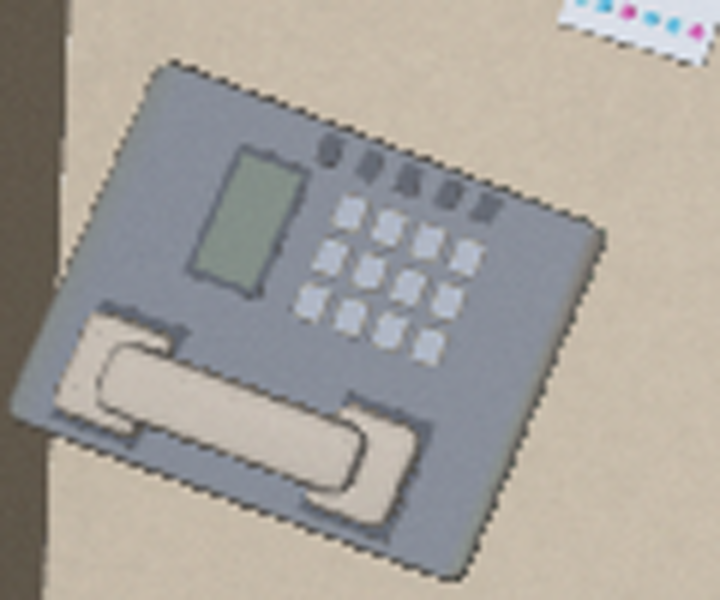

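View pics/c20.png

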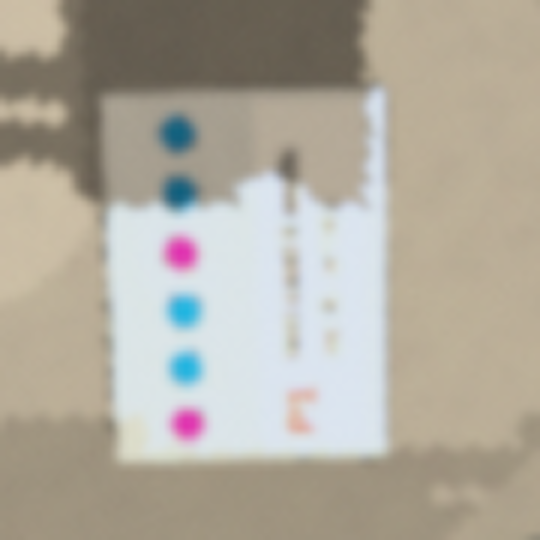

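```bash
python3 - <<'E'
from fit import *
w=ld('wrist20'); 
C=np.array([atz('w',(280+u/6-.42,165+v/6-.42),.005,w) for u,v in [(100,93),(384,90),(387,453),(116,462)]])
print(C,[np.linalg.norm(C[i]-C[(i+1)%4]) for i in range(4)],C.mean(0))
for a,b in ((0,3),(1,2)):
    d=C[a]-C[b]; print('long az',np.degrees(np.arctan2(d[1],d[0])))
for a,b in ((1,0),(2,3)):
    d=C[a]-C[b]; print('short az',np.degrees(np.arctan2(d[1],d[0])))
print('phone corner',tri([(w,(221,231)),('top',(80+603/6-.4,230+232/6-.4))]))
print('phone corner2',tri([(w,(212,10)),('top',(80+168/6-.4,230+62/6-.4))]))
E
```

```text
[[0.4749 0.3734 0.005 ]
 [0.5236 0.3566 0.005 ]
 [0.5022 0.2915 0.005 ]
 [0.4527 0.3073 0.005 ]] [np.float64(0.05145343547971078), np.float64(0.06854526441726423), np.float64(0.05187290811310559), np.float64(0.06975906958303259)] [0.4883 0.3322 0.005 ]
long az 71.4565527241769
long az 71.80443857709494
short az -19.06299388793954
short az -17.716663036557744
phone corner (array([0.3767, 0.3489, 0.0106]), np.float64(0.0015066803765203367))
phone corner2 (array([0.459 , 0.5437, 0.0177]), np.float64(0.00031233161009498853))
```

```bash
python3 - <<'E'
from fit import *
s=telemetry.get_state(); print(s['joint_positions'])
R=down(-18.8)@Ro.from_euler('x',-25,degrees=True).as_matrix(); p=np.array([.4873,.3287,.0045])
pre=p-.06*R[:,2]; print(pre,R)
go(pre,R,np.array([.4902,.3245,.2215]),down(-19.65))
E
```

```text
[-55.7004  26.019   23.7982 111.0169 -14.1308  45.6011 -43.7848]
[0.4955 0.3527 0.0589] [[ 0.9466 -0.2921 -0.1362]
 [-0.3223 -0.858  -0.4001]
 [ 0.      0.4226 -0.9063]]
shift [-0.0045 -0.0283  0.1626] turn [-25.     0.19  -0.84] rows>= 3.3026677189797238 2.9120158288923252
```

{"name": "arm_command", "arguments": {
  "rows": [
    [0.07, -0.001, -0.005, 0.025, -5, 0, -0.2],
    [0.07, -0.002, -0.012, 0.06, -12, 0, -0.4],
    [0.07, -0.003, -0.02, 0.1, -18, 0, -0.6],
    [0.07, -0.004, -0.026, 0.135, -23, 0.1, -0.8],
    [0.07, -0.0045, -0.0283, 0.155, -25, 0.2, -0.8],
    [0.07, -0.0045, -0.0283, 0.1626, -25, 0.2, -0.8],
    [0.07, -0.0045, -0.0283, 0.1626, -25, 0.2, -0.8],
    [0.07, -0.0045, -0.0283, 0.1626, -25, 0.2, -0.8]
  ]
}}

```text
t: 24.5
eef_pos: [0.4966, 0.3531, 0.0607]
tcp_rot: [[0.947, -0.295, -0.131], [-0.323, -0.858, -0.399], [0.005, 0.42, -0.907]]
contact_force: [-0.1, -0.4, 1.3]
grip_width: 0.0699
```

```bash
python3 look.py 21 wrist,side; python3 - <<'E'
from fit import *
R=down(-18.8)@Ro.from_euler('x',-25,degrees=True).as_matrix(); p=np.array([.4873,.3287,.0045])
go(p,R)
a=cv2.imread('pics/wrist21.png');b=cv2.imread('pics/side21.png')
cv2.imwrite('pics/m21.png',np.hstack([cv2.resize(b[110:220,230:340],(400,400),interpolation=cv2.INTER_CUBIC),cv2.resize(a[80:480,120:520],(400,400))]))
E
```

```text
24.6 [0.4966 0.3537 0.0611] az -18.804195106353404 0.07002993383386706 [ 0.2379 -0.4557  0.5051]
shift [-0.001   0.0004  0.0625] turn [-0.21 -0.27 -0.13] rows>= 1.2510927474895617 0.04255832736151844
```

View pics/m21.png

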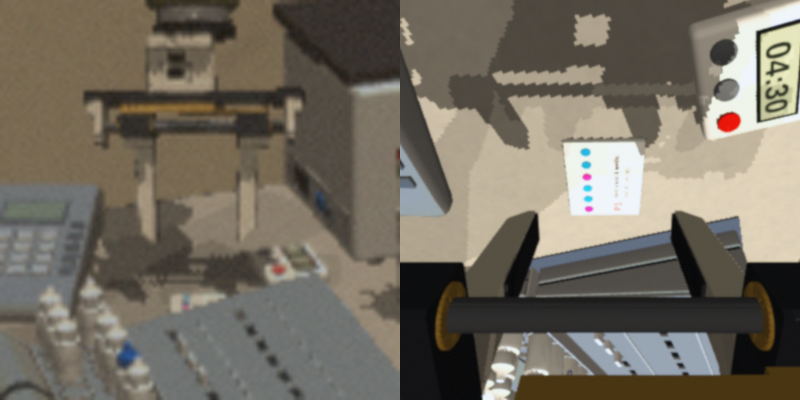

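{"name": "arm_command", "arguments": {
  "rows": [
    [0.07, 0, 0, 0.02, -0.1, -0.1, -0.1],
    [0.07, -0.0005, 0, 0.04, -0.2, -0.25, -0.1],
    [0.07, -0.001, 0.0004, 0.053, -0.2, -0.25, -0.1],
    [0.07, -0.001, 0.0004, 0.059, -0.2, -0.25, -0.1],
    [0.07, -0.001, 0.0004, 0.061, -0.2, -0.25, -0.1],
    [0.07, -0.001, 0.0004, 0.061, -0.2, -0.25, -0.1]
  ]
}}

```text
t: 25.2
eef_pos: [0.4868, 0.3299, 0.0044]
tcp_rot: [[0.947, -0.29, -0.137], [-0.321, -0.858, -0.402], [-0.0, 0.425, -0.905]]
contact_force: [-0.4, 0.2, 0.1]
grip_width: 0.0697
```

```bash
python3 look.py 22 wrist
```

```text
25.25 [0.4869 0.3301 0.0044] az -18.7104604366543 0.07007981020120227 [ 0.5848  0.2767 -0.469 ]
```

View pics/wrist22.png

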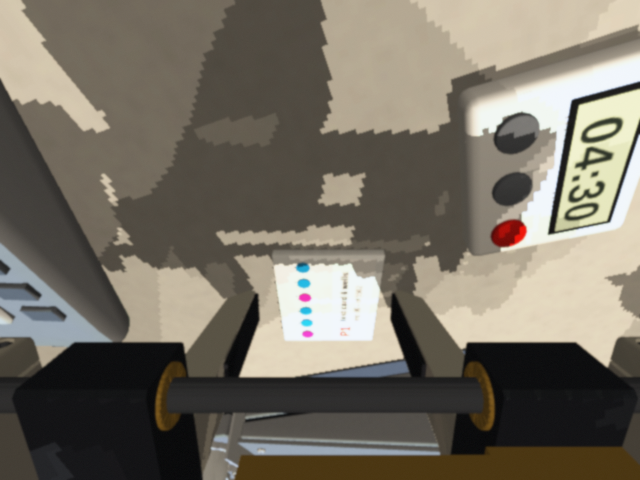

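{"name": "arm_command", "arguments": {
  "rows": [
    [0.07, 0, 0, 0.0006, 0, 0, 0],
    [0.0, 0, 0, 0.0006, 0, 0, 0],
    [0.0, 0, 0, 0.0006, 0, 0, 0],
    [0.0, 0, 0, 0.0006, 0, 0, 0],
    [0.0, 0, 0, 0.0006, 0, 0, 0],
    [0.0, 0, 0, 0.0006, 0, 0, 0]
  ]
}}

```text
t: 25.85
eef_pos: [0.4867, 0.3294, 0.0037]
tcp_rot: [[0.947, -0.29, -0.137], [-0.321, -0.857, -0.402], [-0.0, 0.425, -0.905]]
contact_force: [0.2, 0.8, 5.2]
grip_width: 0.0502
```

```bash
python3 look.py 23 wrist;python3 crop.py wrist23 200 200 460 400 3 c23
```

```text
25.9 [0.4867 0.3295 0.0037] az -18.71844245771028 0.05045357544095278 [0.9376 0.1955 5.4803]
```

View pics/c23.png

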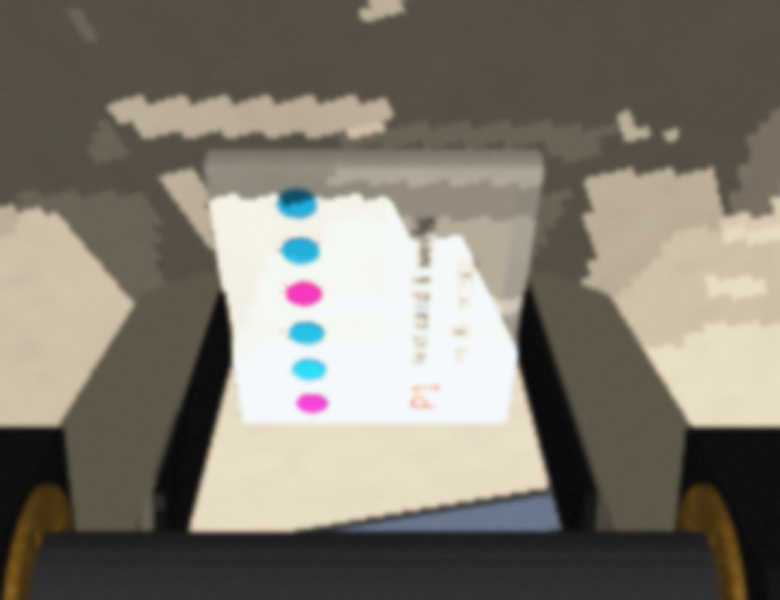

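{"name": "arm_command", "arguments": {
  "rows": [
    [0.0, 0, 0, 0.0006, 0, 0, 0],
    [0.0, 0, 0.002, -0.0045, 0, 0, 0],
    [0.0, 0, 0.006, -0.0136, 0, 0, 0],
    [0.0, 0, 0.0127, -0.0272, 0, 0, 0],
    [0.0, 0, 0.0211, -0.0453, 0, 0, 0],
    [0.0, 0, 0.03, -0.0634, 0, 0, 0],
    [0.0, 0, 0.0338, -0.0725, 0, 0, 0],
    [0.0, 0, 0.0338, -0.0725, 0, 0, 0]
  ]
}}

```text
t: 26.7
eef_pos: [0.4872, 0.3302, 0.085]
tcp_rot: [[0.947, -0.291, -0.135], [-0.321, -0.858, -0.401], [0.0, 0.423, -0.906]]
contact_force: [-0.3, -0.1, -0.2]
grip_width: 0.0504
```

```bash
python3 look.py 24 wrist,side;python3 crop.py wrist24 200 200 460 400 3 c24; python3 crop.py side24 230 100 340 210 5 d24
```

```text
26.8 [0.4863 0.3298 0.0832] az -18.71079944742925 0.0506506500625692 [-0.305  -0.1182 -0.1182]
```

View pics/c24.png

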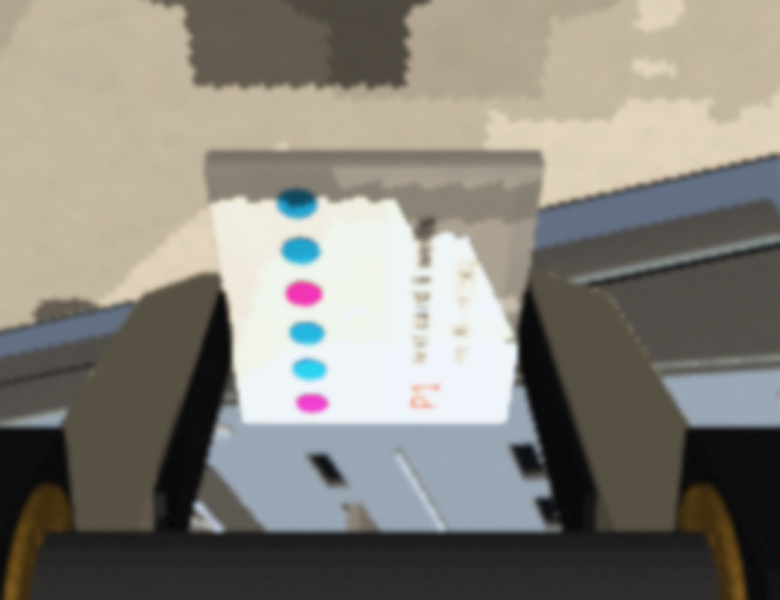

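View pics/d24.png

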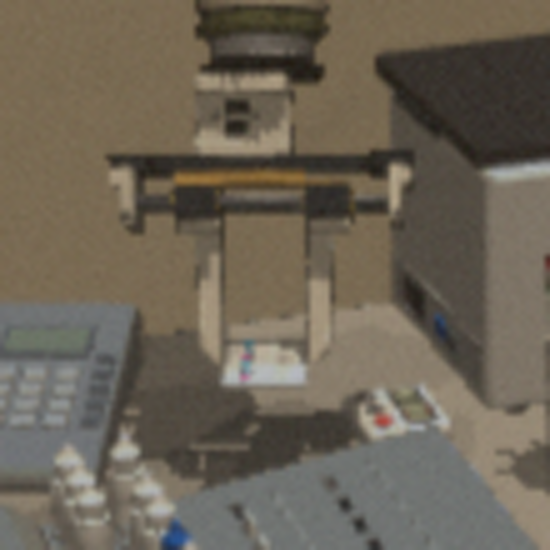

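```bash
python3 - <<'E'
from fit import *
w=ld('wrist23')
C=np.array([atz('w',(200+u/3-.33,200+v/3-.33),.005,w) for u,v in [(208,167),(542,167),(508,422),(242,422)]])
print(C,[np.linalg.norm(C[i]-C[(i+1)%4]) for i in range(4)],C.mean(0))
d=C[0]+C[1]-C[2]-C[3]; print('az',np.degrees(np.arctan2(d[1],d[0])))
c=C.mean(0)-[0,0,.005]
p=np.array([.4867,.3295,.0037]); R=down(-18.72)@Ro.from_euler('x',-25.1,degrees=True).as_matrix()
print('card bottom centre in tool',R.T@(c-p))
# PnP
obj=np.array([[-.026,.035,0],[.026,.035,0],[.026,-.035,0],[-.026,-.035,0]])
img=np.array([(200+u/3-.33,200+v/3-.33) for u,v in [(208,167),(542,167),(508,422),(242,422)]])
ok,rv,tv=cv2.solvePnP(obj,img,w[0],None,flags=cv2.SOLVEPNP_IPPE)
Rc=cv2.Rodrigues(rv)[0]; X=w[1].T@(tv[:,0]-w[2]); print('pnp centre',X); print(w[1].T@Rc)
E
```

```text
[[0.4745 0.3748 0.005 ]
 [0.522  0.3588 0.005 ]
 [0.5007 0.2929 0.005 ]
 [0.4514 0.3095 0.005 ]] [np.float64(0.05017068653506158), np.float64(0.06926243772836797), np.float64(0.05199970697828582), np.float64(0.06927809044905883)] [0.4872 0.334  0.005 ]
az 71.32995581984437
card bottom centre in tool [-0.001  -0.0056  0.0015]
pnp centre [0.4863 0.3315 0.0029]
[[ 0.9474  0.3201  0.002 ]
 [-0.3201  0.9474  0.0053]
 [-0.0002 -0.0057  1.    ]]
```

```bash
cat >> fit.py <<'E'
def path(wps,p0,R0,g=0.0):
    # wps: list of (p, az, lean)
    for p,az,l in wps:
        R=down(az)@Ro.from_euler('x',l,degrees=True).as_matrix()
        sh=R0.T@(np.asarray(p)-p0); rv=Ro.from_matrix(R0.T@R).as_rotvec(degrees=True)
        print([g]+[round(float(v),4) for v in sh]+[round(float(v),1) for v in rv],end=', ')
    print()
def RL(az,l): return down(az)@Ro.from_euler('x',l,degrees=True).as_matrix()
ctool=np.array([0,-.0049,.0018])
def tcp_for(axis,az,tilt,lean,off):  # off in seat frame
    p=[axis[0],axis[1],np.radians(az),np.radians(tilt),0]
    return world(p,off)-RL(az-90,lean)@ctool
E
python3 - <<'E'
from fit import *
for off in [(0,0,0),(.003,0,.04),(.002,0,.003)]:
    print(off,tcp_for((.4555,-.2557),-11.7,30.4,5.3,off))
p0=np.array([.4867,.3298,.084]); R0=RL(-18.72,-25)
path([((.487,.328,.10),-18.7,-25),((.489,.322,.14),-19,-25),((.493,.308,.18),-21,-24),((.50,.28,.215),-25,-22),((.51,.245,.24),-30,-20),((.52,.205,.255),-36,-18),((.53,.16,.26),-42,-16),((.54,.115,.26),-48,-14),((.55,.07,.26),-54,-12),((.555,.03,.26),-59,-10),((.555,0,.26),-63,-9),((.555,-.01,.26),-64,-8)],p0,R0)
E
```

```text
(0, 0, 0) [ 0.4454 -0.2536  0.0822]
(0.003, 0, 0.04) [ 0.4281 -0.25    0.1182]
(0.002, 0, 0.003) [ 0.4456 -0.2536  0.0858]
[0.0, 0.0009, 0.0082, -0.0138, 0.0, 0.0, -0.0], [0.0, 0.0047, 0.0297, -0.0479, -0.0, -0.1, 0.3], [0.0, 0.013, 0.0575, -0.0791, 1.0, -0.9, 2.1], [0.0, 0.0286, 0.0942, -0.1006, 3.0, -2.5, 5.8], [0.0, 0.0493, 0.1319, -0.1106, 5.0, -4.3, 10.4], [0.0, 0.0716, 0.1697, -0.1095, 6.9, -6.3, 16.1], [0.0, 0.0955, 0.2075, -0.0974, 8.9, -8.2, 21.8], [0.0, 0.1194, 0.2433, -0.0808, 10.8, -9.8, 27.6], [0.0, 0.1433, 0.279, -0.0641, 12.6, -11.2, 33.5], [0.0, 0.1609, 0.3119, -0.0488, 14.4, -12.1, 38.5], [0.0, 0.1705, 0.3376, -0.0368, 15.2, -13.0, 42.5], [0.0, 0.1737, 0.3462, -0.0328, 16.1, -12.9, 43.6],
```

{"name": "arm_command", "arguments": {
  "rows": [
    [0.0, 0.0009, 0.0082, -0.0138, 0, 0, 0],
    [0.0, 0.0047, 0.0297, -0.0479, 0, -0.1, 0.3],
    [0.0, 0.013, 0.0575, -0.0791, 1, -0.9, 2.1],
    [0.0, 0.0286, 0.0942, -0.1006, 3, -2.5, 5.8],
    [0.0, 0.0493, 0.1319, -0.1106, 5, -4.3, 10.4],
    [0.0, 0.0716, 0.1697, -0.1095, 6.9, -6.3, 16.1],
    [0.0, 0.0955, 0.2075, -0.0974, 8.9, -8.2, 21.8],
    [0.0, 0.1194, 0.2433, -0.0808, 10.8, -9.8, 27.6],
    [0.0, 0.1433, 0.279, -0.0641, 12.6, -11.2, 33.5],
    [0.0, 0.1609, 0.3119, -0.0488, 14.4, -12.1, 38.5],
    [0.0, 0.1705, 0.3376, -0.0368, 15.2, -13, 42.5],
    [0.0, 0.1737, 0.3462, -0.0328, 16.1, -12.9, 43.6]
  ]
}}

```text
t: 28.0
eef_pos: [0.5544, -0.0142, 0.2608]
tcp_rot: [[0.431, -0.894, -0.126], [-0.902, -0.426, -0.063], [0.003, 0.141, -0.99]]
contact_force: [-0.0, 0.8, 0.9]
grip_width: 0.0504
```

```bash
python3 - <<'E'
from fit import *
s=telemetry.get_state(); print(s['eef_pos'],s['joint_positions'],s['grip_width'])
p0=np.array(s['eef_pos']); R0=np.array(s['tcp_rot']); print(R0)
path([((.553,-.025,.26),-65.5,-7.5),((.545,-.06,.26),-69,-6),((.53,-.1,.26),-75,-4),((.51,-.14,.255),-81,-2),((.485,-.18,.245),-88,0),((.46,-.215,.23),-94,2),((.443,-.237,.215),-99,4),((.433,-.248,.2),-101.7,5.3),((.43,-.25,.18),-101.7,5.3),((.43,-.25,.17),-101.7,5.3),((.43,-.25,.17),-101.7,5.3)],p0,R0)
E
```

```text
[ 0.5544 -0.0142  0.2608] [-34.173   27.6768  41.7223 108.1997 -16.1314  58.6321 -49.8362] 0.05036201455899182
[[ 0.4309 -0.8935 -0.1263]
 [-0.9024 -0.4262 -0.0634]
 [ 0.0028  0.1413 -0.99  ]]
[0.0, 0.0091, 0.0057, 0.0016, 0.6, -0.3, 1.0], [0.0, 0.0373, 0.0278, 0.0049, 2.1, -0.7, 4.5], [0.0, 0.0669, 0.0582, 0.0093, 4.1, -1.3, 10.5], [0.0, 0.0943, 0.0924, 0.0193, 6.1, -1.6, 16.5], [0.0, 0.1196, 0.1304, 0.0349, 8.0, -1.8, 23.5], [0.0, 0.1404, 0.1655, 0.0551, 9.9, -1.7, 29.5], [0.0, 0.1529, 0.188, 0.0735, 11.7, -1.4, 34.6], [0.0, 0.1585, 0.1995, 0.0903, 12.9, -1.1, 37.3], [0.0, 0.1589, 0.2002, 0.1106, 12.9, -1.1, 37.3], [0.0, 0.1589, 0.1988, 0.1205, 12.9, -1.1, 37.3], [0.0, 0.1589, 0.1988, 0.1205, 12.9, -1.1, 37.3],
```

{"name": "arm_command", "arguments": {
  "rows": [
    [0.0, 0.0091, 0.0057, 0.0016, 0.6, -0.3, 1],
    [0.0, 0.0373, 0.0278, 0.0049, 2.1, -0.7, 4.5],
    [0.0, 0.0669, 0.0582, 0.0093, 4.1, -1.3, 10.5],
    [0.0, 0.0943, 0.0924, 0.0193, 6.1, -1.6, 16.5],
    [0.0, 0.1196, 0.1304, 0.0349, 8, -1.8, 23.5],
    [0.0, 0.1404, 0.1655, 0.0551, 9.9, -1.7, 29.5],
    [0.0, 0.1529, 0.188, 0.0735, 11.7, -1.4, 34.6],
    [0.0, 0.1585, 0.1995, 0.0903, 12.9, -1.1, 37.3],
    [0.0, 0.1589, 0.2002, 0.1106, 12.9, -1.1, 37.3],
    [0.0, 0.1589, 0.1988, 0.1205, 12.9, -1.1, 37.3],
    [0.0, 0.1589, 0.1988, 0.1205, 12.9, -1.1, 37.3]
  ]
}}

```text
t: 29.1
eef_pos: [0.4327, -0.2452, 0.1682]
tcp_rot: [[-0.193, -0.977, 0.088], [-0.981, 0.193, -0.015], [-0.002, -0.089, -0.996]]
contact_force: [0.5, -0.2, -0.4]
grip_width: 0.0504
```

```bash
python3 look.py 25 wrist,side; python3 - <<'E'
from fit import *
s=telemetry.get_state(); p0=np.array(s['eef_pos']); R0=np.array(s['tcp_rot']); print(R0,s['joint_positions'])
T=lambda o:(tcp_for((.4555,-.2557),-11.7,30.4,5.3,o),-101.7,5.3)
path([T((.003,0,.04)),T((.003,0,.02)),T((.003,0,.01))],p0,R0)
a=cv2.imread('pics/wrist25.png');b=cv2.imread('pics/side25.png')
cv2.imwrite('pics/m25.png',np.hstack([cv2.resize(b[200:310,280:390],(400,400),interpolation=cv2.INTER_CUBIC),cv2.resize(a[80:480,120:520],(400,400))]))
E
```

```text
29.2 [ 0.4333 -0.2458  0.1693] az -101.1588307551269 0.05026541651517484 [ 0.0127  0.1167 -0.0387]
[[-0.1935 -0.977   0.0898]
 [-0.9811  0.1928 -0.0164]
 [-0.0013 -0.0913 -0.9958]] [ -4.6149  26.001   40.1595 128.9807 -37.6322  31.0235 -36.6727]
[0.0, 0.0052, 0.0089, 0.0505, 0.1, 0.1, 0.5], [0.0, 0.0053, 0.0004, 0.0686, 0.1, 0.1, 0.5], [0.0, 0.0054, -0.0038, 0.0777, 0.1, 0.1, 0.5],
```

View pics/m25.png

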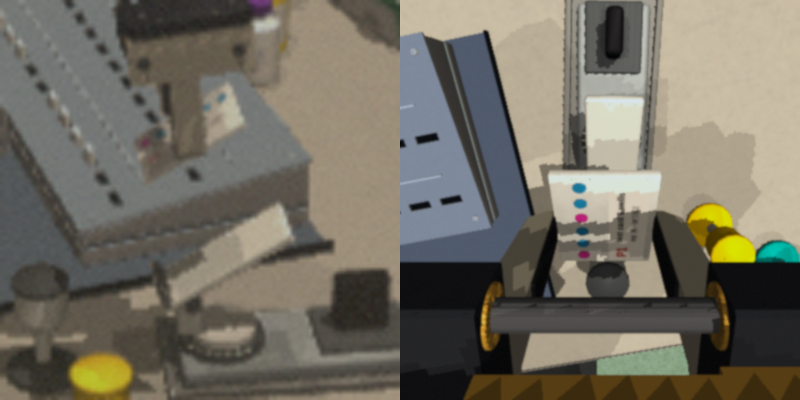

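{"name": "arm_command", "arguments": {
  "rows": [
    [0.0, 0.002, 0.003, 0.018, 0, 0, 0.2],
    [0.0, 0.004, 0.007, 0.036, 0.1, 0.1, 0.5],
    [0.0, 0.0052, 0.0089, 0.0505, 0.1, 0.1, 0.5],
    [0.0, 0.0052, 0.0089, 0.0505, 0.1, 0.1, 0.5],
    [0.0, 0.0052, 0.0089, 0.0505, 0.1, 0.1, 0.5]
  ]
}}

```text
t: 29.7
eef_pos: [0.428, -0.2505, 0.1187]
tcp_rot: [[-0.203, -0.975, 0.092], [-0.979, 0.202, -0.019], [-0.0, -0.094, -0.996]]
contact_force: [0.9, 0.2, 0.9]
grip_width: 0.0505
```

```bash
python3 look.py 26 wrist,side; python3 - <<'E'
from fit import *
s=telemetry.get_state(); p0=np.array(s['eef_pos']); R0=np.array(s['tcp_rot']); print(R0,s['joint_positions'])
T=lambda o:(tcp_for((.4555,-.2557),-11.7,30.4,5.3,o),-101.7,5.3)
path([T((.003,0,.04)),T((.003,0,.02)),T((.003,0,.01)),T((.002,0,.003))],p0,R0)
a=cv2.imread('pics/wrist26.png');b=cv2.imread('pics/side26.png')
cv2.imwrite('pics/m26.png',np.hstack([cv2.resize(b[200:310,280:390],(400,400),interpolation=cv2.INTER_CUBIC),cv2.resize(a[80:480,120:520],(400,400))]))
E
```

```text
29.8 [ 0.4281 -0.2506  0.119 ] az -101.72408503903529 0.050531348850514295 [-0.0227  0.3547 -0.0591]
[[-0.2032 -0.9748  0.0926]
 [-0.9791  0.2023 -0.0192]
 [ 0.     -0.0945 -0.9955]] [  2.7147  29.7899  31.4594 131.6393 -45.8248  23.6569 -29.1977]
[0.0, -0.0006, 0.0002, 0.0007, -0.1, -0.0, -0.0], [0.0, -0.0006, -0.0082, 0.0188, -0.1, -0.0, -0.0], [0.0, -0.0006, -0.0125, 0.0279, -0.1, -0.0, -0.0], [0.0, -0.0006, -0.0145, 0.0347, -0.1, -0.0, -0.0],
```

View pics/m26.png

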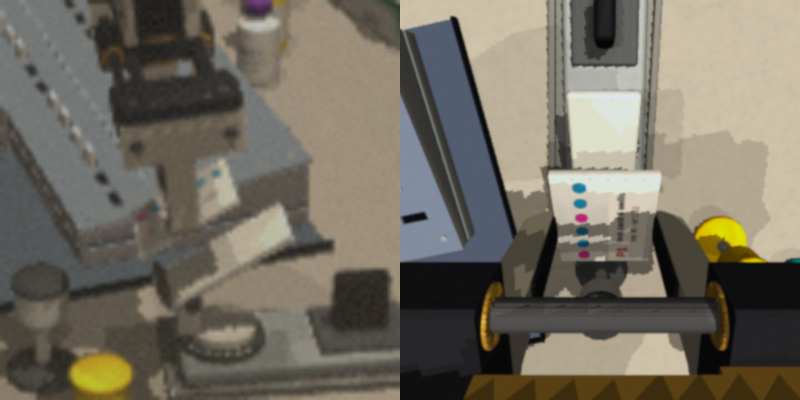

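{"name": "arm_command", "arguments": {
  "rows": [
    [0.0, -0.0003, -0.003, 0.006, 0, 0, 0],
    [0.0, -0.0006, -0.0065, 0.014, -0.1, 0, 0],
    [0.0, -0.0006, -0.0095, 0.021, -0.1, 0, 0],
    [0.0, -0.0006, -0.0115, 0.026, -0.1, 0, 0],
    [0.0, -0.0006, -0.0125, 0.0279, -0.1, 0, 0],
    [0.0, -0.0006, -0.0125, 0.0279, -0.1, 0, 0]
  ]
}}

```text
t: 30.4
eef_pos: [0.442, -0.2532, 0.091]
tcp_rot: [[-0.204, -0.975, 0.089], [-0.979, 0.203, -0.018], [-0.0, -0.091, -0.996]]
contact_force: [0.2, 0.1, -0.5]
grip_width: 0.0503
```

```bash
python3 look.py 27 wrist,side; python3 - <<'E'
from fit import *
s=telemetry.get_state(); p0=np.array(s['eef_pos']); R0=np.array(s['tcp_rot']); print(R0,s['joint_positions'])
T=lambda o:(tcp_for((.4555,-.2557),-11.7,30.4,5.3,o),-101.7,5.3)
path([T((.003,0,.01)),T((.002,0,.006)),T((.002,0,.003)),T((0.,0,.001))],p0,R0)
a=cv2.imread('pics/wrist27.png');b=cv2.imread('pics/side27.png')
cv2.imwrite('pics/m27.png',np.hstack([cv2.resize(b[240:310,310:380],(400,400),interpolation=cv2.INTER_CUBIC),cv2.resize(a[80:480,120:520],(400,400))]))
E
```

```text
30.5 [ 0.442  -0.2532  0.0914] az -101.78825447250759 0.05048448943013748 [ 0.0104  0.3997 -0.2747]
[[-0.2043 -0.9748  0.0893]
 [-0.9789  0.2035 -0.0184]
 [-0.0002 -0.0912 -0.9958]] [  5.5036  32.8242  27.1826 130.8568 -49.3249  21.0749 -26.9401]
[0.0, -0.0003, -0.001, -0.0008, 0.1, 0.0, -0.1], [0.0, -0.0003, -0.0018, 0.0032, 0.1, 0.0, -0.1], [0.0, -0.0003, -0.0031, 0.0059, 0.1, 0.0, -0.1], [0.0, -0.0003, -0.0021, 0.0086, 0.1, 0.0, -0.1],
```

View pics/m27.png

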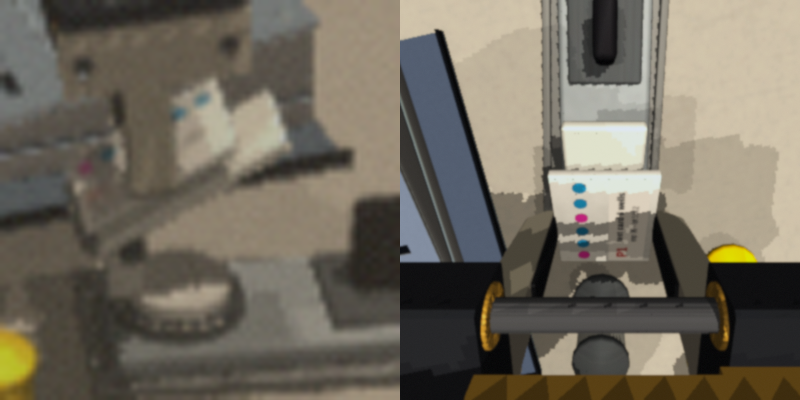

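```bash
cat > ov.py <<'E'
from fit import *
import sys
n=sys.argv[1]; 
s=None
P=[.4555,-.2557,np.radians(-11.7),np.radians(30.4),0]
tcp=np.array(eval(sys.argv[2])); R0=RL(-101.75,float(sys.argv[3]))
def box(im,k,pts,col,of,sc):
    q=np.array([((pj(k,p)-of+.5)*sc) for p in pts]).round().astype(int)
    cv2.polylines(im,[q],True,col,1,cv2.LINE_AA)
up=RL(0,-25.1).T@np.array([0,1.,0]); nn=RL(0,-25.1).T@np.array([0,0,1.])
cc=[tcp+R0@(ctool+np.array([sx*.026,0,0])+up*sy*.035+nn*z) for z in (0,.005) for sx,sy in ((-1,1),(1,1),(1,-1),(-1,-1))]
print('up',R0@up,'card centre in seat', )
O=world(P,(0,0,0)); M=np.column_stack([world(P,e)-O for e in np.eye(3)]); 
print(M.T@(tcp+R0@ctool-O)*1000, 'card up vs plate',M.T@R0@up)
out=[]
for c,of,sc in (('side',(310,235),8),('wrist',(245,130),4)):
    k=ld(c+n); im=cv2.imread(f'pics/{c}{n}.png'); w=75 if c=='side' else 150
    im=cv2.resize(im[of[1]:of[1]+w,of[0]:of[0]+w],None,fx=sc,fy=sc,interpolation=cv2.INTER_CUBIC); im=cv2.resize(im,(600,600)) 
    s=600/w
    box(im,k,cc[4:],(0,0,255),np.array(of),s); box(im,k,cc[:4],(0,0,120),np.array(of),s)
    box(im,k,[world(P,x) for x in (A,B,D,C)],(0,255,0),np.array(of),s)
    box(im,k,[world(P,x) for x in ((-.035,.02,0),(-.035,-.02,0),(-.035,-.02,.009),(-.035,.02,.009))],(255,0,0),np.array(of),s)
    out.append(im)
cv2.imwrite(f'pics/ov{n}.png',cv2.resize(np.hstack(out),(800,400),interpolation=cv2.INTER_AREA))
E
python3 ov.py 27 "(.442,-.2532,.0914)" 5.2
```

```text
up [ 0.8453 -0.1758  0.5045] card centre in seat
[ 1.7169 -0.294   9.6313] card up vs plate [ 1.     -0.0008 -0.0017]
```

View pics/ov27.png

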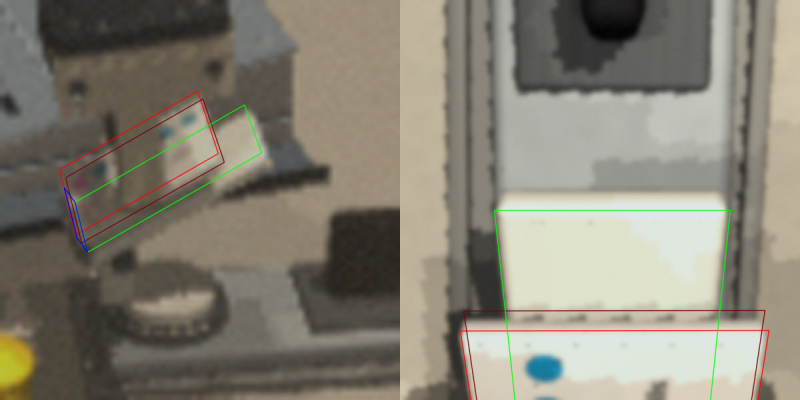

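```bash
python3 - <<'E'
from fit import *
s=telemetry.get_state(); p0=np.array([.442,-.2532,.0912]); R0=RL(-101.75,5.2)
T=lambda o:(tcp_for((.4555,-.2557),-11.7,30.4,5.2,o),-101.75,5.2)
path([T((.003,.0,.008)),T((.003,0,.006)),T((.003,0,.004)),T((.003,0,.0025))],p0,R0)
E
```

```text
[0.0, -0.0003, -0.0019, 0.0007, 0.0, 0.0, 0.0], [0.0, -0.0003, -0.0027, 0.0025, 0.0, 0.0, 0.0], [0.0, -0.0003, -0.0036, 0.0043, 0.0, 0.0, 0.0], [0.0, -0.0003, -0.0042, 0.0057, 0.0, 0.0, 0.0],
```

{"name": "arm_command", "arguments": {
  "rows": [
    [0.0, -0.0003, -0.0019, 0.0007, 0, 0, 0],
    [0.0, -0.0003, -0.0027, 0.0025, 0, 0, 0],
    [0.0, -0.0003, -0.0036, 0.0043, 0, 0, 0],
    [0.0, -0.0003, -0.0042, 0.0057, 0, 0, 0],
    [0.0, -0.0003, -0.0042, 0.0057, 0, 0, 0]
  ]
}}

```text
t: 31.0
eef_pos: [0.4469, -0.2537, 0.086]
tcp_rot: [[-0.204, -0.975, 0.089], [-0.979, 0.203, -0.018], [-0.0, -0.091, -0.996]]
contact_force: [-0.1, 0.9, 0.1]
grip_width: 0.0505
```

```bash
python3 look.py 28 wrist,side; python3 -c "
from h import *
s=telemetry.get_state();print(s['joint_positions'],s['tcp_rot'])"; python3 ov.py 28 "telemetry.get_state()['eef_pos']" 5.2
```

```text
31.1 [ 0.4468 -0.2537  0.0861] az -101.76887406693452 0.050151153185403675 [ 0.1671 -0.5291  0.0587]
[  5.87640576  33.48604912  26.46070983 130.47801669 -49.90577176
  20.70082482 -26.68218672] [[-2.03964245e-01 -9.74885315e-01  8.94271137e-02]
 [-9.78978304e-01  2.03135616e-01 -1.83684944e-02]
 [-2.58656423e-04 -9.12937202e-02 -9.95823975e-01]]
up [ 0.8453 -0.1758  0.5045] card centre in seat
[3.1589 0.163  2.6375] card up vs plate [ 1.     -0.0008 -0.0017]
```

View pics/ov28.png

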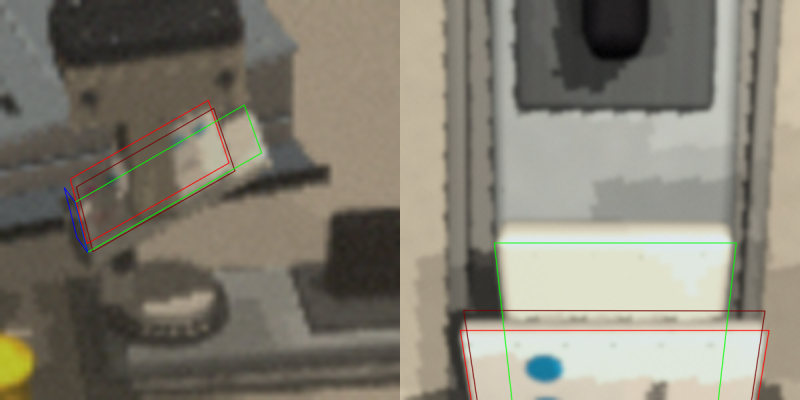

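{"name": "arm_command", "arguments": {
  "rows": [
    [0.0, 0, -0.0005, 0.0011, 0, 0, 0],
    [0.0, 0, 0.0004, 0.0015, 0, 0, 0],
    [0.0, 0, 0.0013, 0.0019, 0, 0, 0],
    [0.0, 0, 0.0022, 0.0024, 0, 0, 0],
    [0.0, 0, 0.0022, 0.0024, 0, 0, 0]
  ]
}}

```text
t: 31.6
eef_pos: [0.4459, -0.2536, 0.0839]
tcp_rot: [[-0.204, -0.975, 0.091], [-0.979, 0.203, -0.019], [0.0, -0.093, -0.996]]
contact_force: [3.9, -0.3, 2.1]
grip_width: 0.0507
```

```bash
python3 look.py 29 wrist,side;  python3 ov.py 29 "telemetry.get_state()['eef_pos']" 5.2
```

```text
31.7 [ 0.4458 -0.2536  0.0839] az -101.75952365798194 0.05069736617537206 [4.0717 0.5367 2.0836]
up [ 0.8453 -0.1758  0.5045] card centre in seat
[1.2186 0.0534 1.2097] card up vs plate [ 1.     -0.0008 -0.0017]
```

View pics/ov29.png

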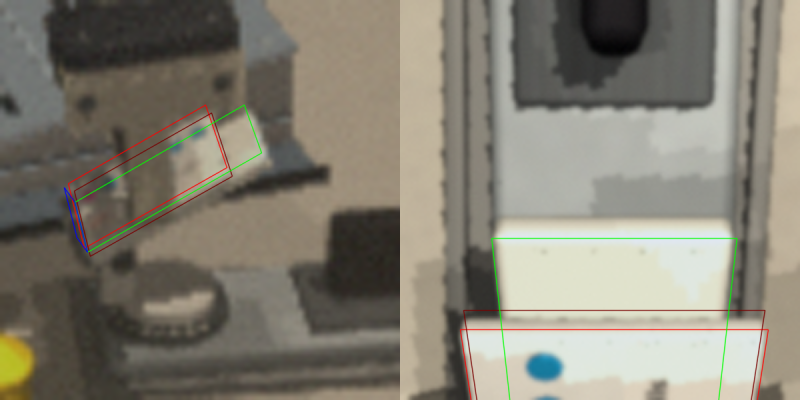

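{"name": "arm_command", "arguments": {
  "rows": [
    [0.0, 0, -0.0008, 0.0004, 0, 0, 0],
    [0.0, 0, -0.0008, 0.0004, 0, 0, 0],
    [0.075, 0, -0.0008, 0.0004, 0, 0, 0],
    [0.075, 0, -0.0008, 0.0004, 0, 0, 0],
    [0.075, 0, -0.0008, 0.0004, 0, 0, 0],
    [0.075, 0, -0.0008, 0.0004, 0, 0, 0],
    [0.075, 0, -0.0008, 0.0004, 0, 0, 0]
  ]
}}

```text
t: 32.4
eef_pos: [0.4454, -0.2534, 0.0831]
tcp_rot: [[-0.204, -0.975, 0.089], [-0.979, 0.203, -0.018], [-0.0, -0.091, -0.996]]
contact_force: [-0.7, -0.8, -1.1]
grip_width: 0.0749
```

```bash
python3 look.py 30 wrist,side;  python3 crop.py side30 310 240 380 300 8 d30; python3 crop.py wrist30 220 150 440 350 3 c30
```

```text
32.5 [ 0.4456 -0.2534  0.0832] az -101.77049731402658 0.0751547926284264 [-0.3338 -0.7256 -0.1145]
```

View pics/d30.png

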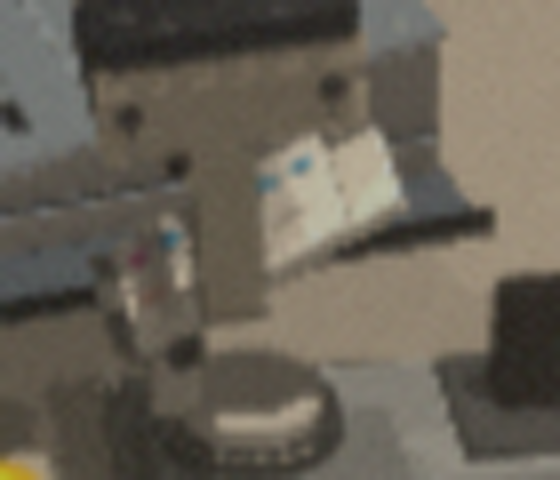

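View pics/c30.png

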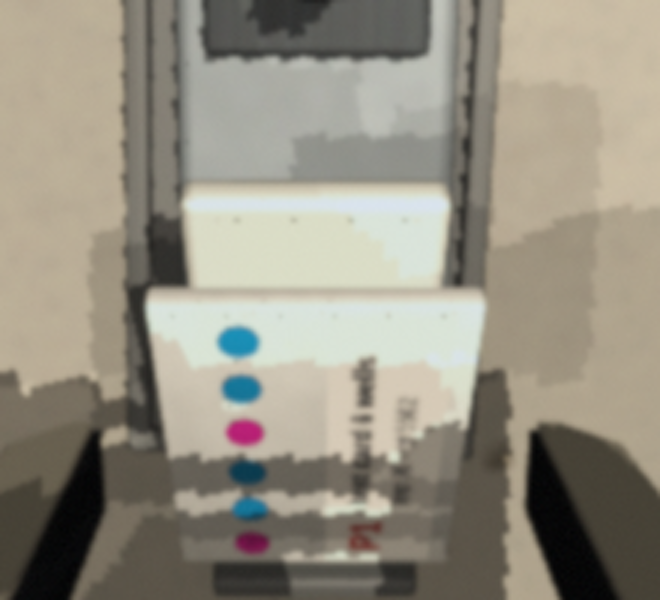

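{"name": "arm_command", "arguments": {
  "rows": [
    [0.075, 0, 0, -0.008, 0, 0, 0],
    [0.075, 0, 0, -0.025, 0, 0, 0],
    [0.075, 0, 0, -0.05, 0, 0, 0],
    [0.075, 0, 0, -0.08, 0, 0, 0],
    [0.075, 0, 0, -0.11, 0, 0, 0],
    [0.075, 0, -0.005, -0.135, -4, 0, 0],
    [0.075, 0, -0.01, -0.145, -5.2, 0, 0],
    [0.075, 0, -0.01, -0.145, -5.2, 0, 0]
  ]
}}

```text
t: 33.3
eef_pos: [0.4441, -0.2532, 0.2302]
tcp_rot: [[-0.202, -0.979, 0.003], [-0.979, 0.202, -0.002], [0.001, -0.003, -1.0]]
contact_force: [0.0, 0.8, -0.3]
grip_width: 0.0748
```

```bash
python3 look.py 31 wrist,side wrist:card_mid;  python3 crop.py side31 310 240 380 300 10 d31; python3 crop.py wrist31 265 90 385 330 3 c31; python3 -c "
import cv2
a=cv2.imread('pics/c31.png'); print(a.shape)
cv2.imwrite('pics/c31.png',a[:600] if a.shape[0]<=600 else cv2.resize(a,None,fx=600/a.shape[0],fy=600/a.shape[0]))"
```

```text
wrist card_mid [(0.8, array([324.8, 225.3]))]
33.45 [ 0.4416 -0.2523  0.228 ] az -101.7833740473151 0.07435217645108723 [-0.3049 -0.4138 -0.2558]
(720, 360, 3)
```

View pics/d31.png

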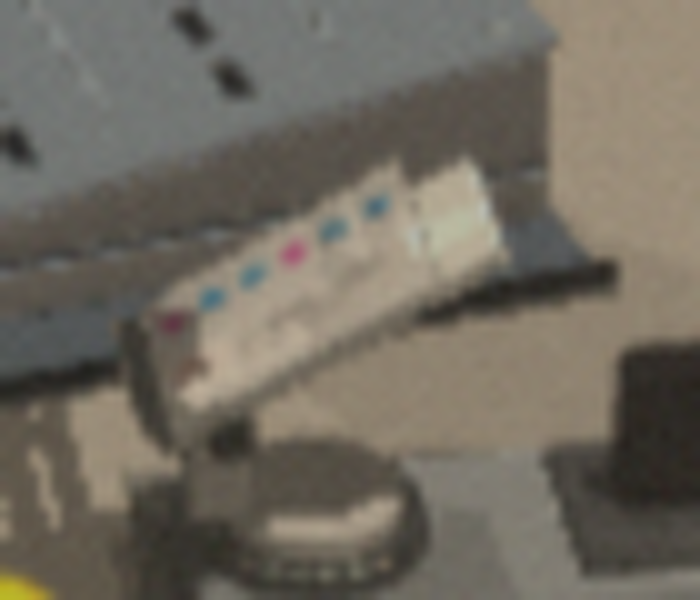

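View pics/wrist31.png

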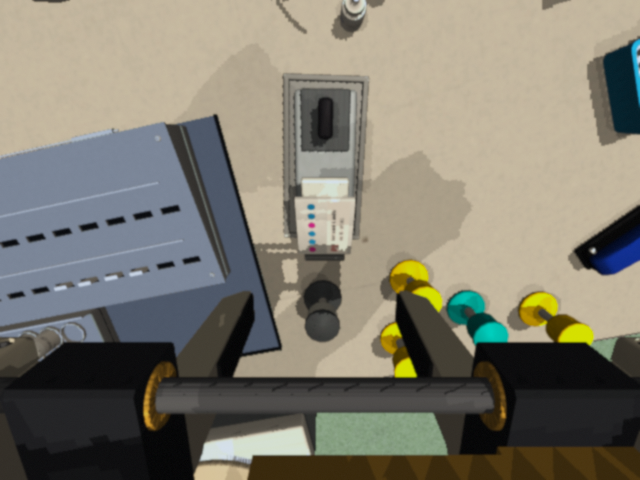

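```bash
python3 crop.py wrist31 280 165 370 345 6 c32; python3 -c "
import cv2
a=cv2.imread('pics/c32.png'); cv2.imwrite('pics/c32a.png',a[:600])
a=cv2.imread('pics/wrist31.png'); cv2.imwrite('pics/c32b.png',cv2.resize(a[60:200,260:390],None,fx=4,fy=4,interpolation=cv2.INTER_CUBIC))"
```

```text
(no output)
```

View pics/c32a.png

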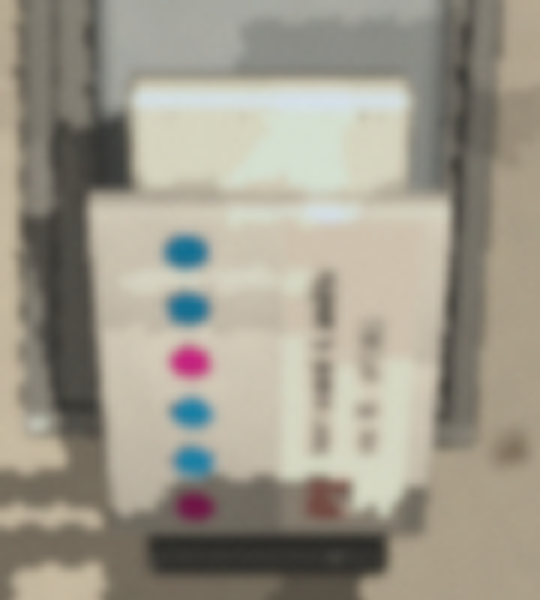

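View pics/c32b.png

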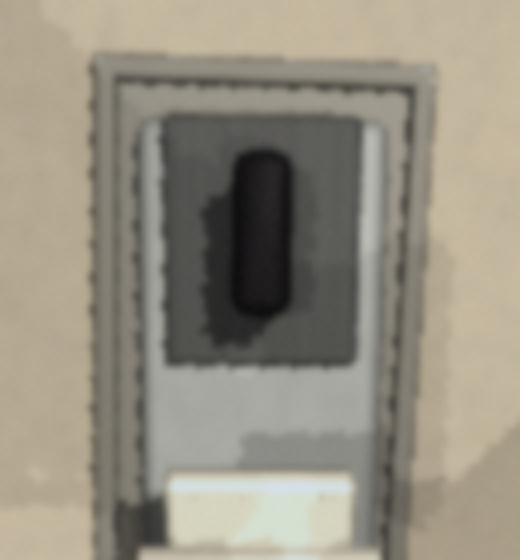

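```bash
python3 - <<'E'
from fit import *
w=ld('wrist31'); s=cal('side')
W=lambda u,v:np.array([280+u/6-.42,165+v/6-.42]); S=lambda u,v:np.array([310+u/10-.45,240+v/10-.45])
E,F=(-.039,.02,.009),(-.039,-.02,.009)
ow=[(w,A,W(131,109)),(w,B,W(411,109)),(w,E,W(150,570)),(w,F,W(386,570))]
# side: correct constant side-camera offset seen earlier (+1.4,+1.2 px)
so=np.array([1.4,1.2])
os=[(s,A,S(470,158)-so),(s,B,S(505,253)-so),(s,E,S(125,320)-so)]
for o in (ow+os,ow):
    p,f=fit(o,(.4555,-.2557,-.2,.5,0)); print(p[:2],'az %.2f tilt %.2f'%tuple(np.degrees(p[2:4])),p[4],f.round(1))
    d=np.array([.342,-.231])-p[:2]; print('want az',np.degrees(np.arctan2(-d[1],-d[0])))
print('card net',atz('w',(324.8,225.3),.078,w),'seat',world([.455,-.2557,np.radians(-11.7),np.radians(30.2),0],(0,0,.005)))
c=-w[1].T@w[2]
f=atz('w',(321.5,281.5),0,w);print('lamp foot near edge',f)
E
```

```text
[ 0.4558 -0.2559] az -12.01 tilt 31.71 -0.00038891122913980644 [-0.8 -0.5  1.2 -0.2 -0.3  0.1  0.3  0.3 -0.2 -0.3 -0.5 -0.7 -0.5  0.4
 -0.4]
want az -12.318645186922385
[ 0.4561 -0.2558] az -11.84 tilt 32.14 -0.00018612961053633996 [-1.1 -0.1  0.9  0.  -0.3  0.   0.3  0.1 -0.2]
want az -12.264433543520257
card net [ 0.45   -0.2549  0.078 ] seat [ 0.4474 -0.2541  0.0851]
lamp foot near edge [ 0.3625 -0.2329  0.    ]
```

```bash
python3 look.py 33 top,side top:timer_mid side:vial_mid side:timer_mid; python3 - <<'E'
import cv2,numpy as np
for c,b in (('top',(140,170,220,215)),('side',(400,265,450,310)),('side',(295,175,325,192))):
    n=[cv2.imread(f'pics/{c}{k}.png')[b[1]:b[3],b[0]:b[2]].astype(int) for k in ('0','33')]
    print(c,np.abs(n[0]-n[1]).mean())
E
```

```text
top timer_mid [(0.66, array([166.7, 189.1]))]
side vial_mid [(0.76, array([417.9, 288.4]))]
side timer_mid [(0.65, array([308.9, 183.7]))]
33.7 [ 0.4418 -0.2528  0.2281] az -101.80858043566363 0.07522205103934282 [0.214  0.6313 0.1708]
top 2.307685185185185
side 18.959555555555557
side 19.4078431372549
```

View pics/side33.png

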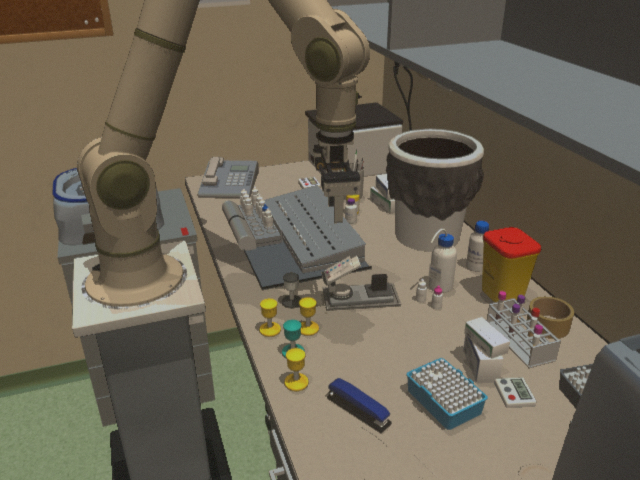

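```bash
python3 -c "
from rig import order; print(order.job_done())"
```

```text
the job is handed in; nothing more can be done
None
```

The job is finished and handed in, at about 34 s on the robot's clock. The stand is in the tray with its plate facing the lamp, and the test card lies on the plate.

- **One mishap:** my first try at raising the plate ran into wrist joint limits. The arm drifted and lifted the plate end of the stand out of the tray. I lowered it back in, took hold of the plate again with the tool leaning the other way, and raised it from there. Contact forces stayed small when I checked them (11 N at most, while carrying the stand).
- **Stand:** the last wrist picture shows its base inside the tray rim, with the plate at the lamp end.
- **Swivel:** the plate points at about -11.9° in the world frame; facing the lamp exactly would be about -12.3°.
- **Tilt:** I measured 30.4° before laying the card and 31.7–32.1° after. The last fit reads the plate's edges less surely, and the side picture suggests the plate had not risen, so I left it. I take it as 30–32°.
- **Card:** it lies face up with its long edges up the slope. I felt it touch the ledge lip at about 4 N, backed off slightly and released it. The last pictures show it flat with its lower edge at the lip.
- **Timer and vial:** the top picture of the timer matches the first one. The vial is at the same place in the side view by eye and by the network. The plain image difference there was larger, which I put down to the arm's shadow.

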